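# Clamp the tube rack, then hold the orange-stoppered tube slanted over the light

### The job

Wind the screw clamp's crank clockwise until its pad presses snugly on the tongue of the test-tube rack, then draw the tube with the orange stopper up out of the rack and hold it over the glowing disc of the inspection light for a crack check: slanted at about 45 degrees, stopper end up, its round foot over the disc and about 5 cm above it. Finish while still holding it there, still in the gripper and touching nothing else, with the clamp left tight; leave the rack, the other tubes and the other things on the bench where they are.

Things in the scene. Friction and masses are not known exactly. Their poses are not given: they have to be found in the camera images.
- crank (a joint): Crank angle of the screw clamp (rad), grows clockwise seen from above; the start differs (0 to 1.5). At 0 the crank arm points along the clamp's -x. Each rad lowers the pad by 2.5 mm; the pad meets the rack's tongue at about 5.6 rad, is snug from about 5.9 rad, and turning on past about 6.5 only squeezes needlessly (end stop 7.5). The screw stays where it is left; turning takes about 3 N at the knob, a little more once the pad presses.
- screw (a point): Point on the vertical screw axis of the fixed blue clamp, at 145 mm above the bench (height of the knob's grip point). Axes are the clamp's: the column and foot stand on its +x side (48 to 118 mm from the axis) and carry an arm over the axis whose top is 100 mm above the bench, the rack lies to its -y side.
- knob_grip (a point): Grip point of the crank's upright black knob: a freely spinning cylinder 18 mm across, standing 116 to 166 mm above the bench, 45 mm from the screw axis; this point is on its axis 145 mm above the bench. The steel crank arm below it has its top at 114 mm, the hub on the screw axis at 118 mm. As the knob spins freely it can be gripped and led round in a level circle without turning the gripper. Its orientation is of no use.
- pad: Black rubber pad of the clamp, 32 mm across, 8 mm high; origin at the centre of its underside. It slides straight down as the crank is turned, from 24 mm above the bench at crank 0.
- rack: Brown wooden test-tube rack, loose, 0.45 kg. Origin at bench level under the middle hole. Its three holes lie in a row along its y axis at y = -50, 0, +50 mm. Top plate 70 mm (x) by 170 mm (y), its top 78 mm above the bench; tubes hang in 21 mm holes and stand with their feet 6 mm above the bench. A flat tongue 10 mm thick runs from y = +85 to +210 mm; the clamp's pad stands over it at about y = +180 mm.
- tube_orange: Clear test tube with an orange stopper and a thin orange band, the one to take; it stands upright in one of the three rack holes. 18 mm across, 165 mm long in all, mass about 45 g. Origin at the tip of the round foot, z axis along the tube towards the stopper. Stopper 24 mm across, from 148 to 165 mm along z; plain tube below that, good to grip about 130 mm along z (leave room for the 35 mm of tube and stopper above), fingers closing along the rack's x.
- tube_blue: The same kind of tube with a blue stopper and band, in another hole. Leave it.
- tube_green: The same kind of tube with a green stopper and band, in another hole. Leave it.
- lightpad: Round grey inspection light fixed on the bench, 140 mm across; its glowing white disc is 120 mm across with its top 28 mm above the bench. Origin under the centre of the disc at bench level.
- cup: Bystander: small clear plastic cup, 56 mm across, 60 mm high, in the white tray at the right; origin under its centre.
- cork: Bystander: cork stopper, 26 mm across, 24 mm high, in the tray; origin under its centre.
- spatula: Bystander: spatula about 170 mm long lying in the tray; origin under its centre.
- beaker: Bystander: glass beaker, 72 mm across, 95 mm high, beyond the light; origin under its centre.
- tealight: Bystander: unlit tea light, 38 mm across, 17 mm high, on the far side of the bench; origin under its centre.
Things that resemble listed ones, but are neither listed nor needed, are in the scene too. Leave any yellow look-alike of the part that bears crank alone.

How it is judged:
By the outcome, as a careful person would: the job done as asked, in the order asked, and still so for the second after the job is handed in, while the arm keeps its last pose, push and grip.
It also fails if it takes over 64 s, if anything falls off the work surface, if the arm or the gripper's body presses on something with over 40 N, if the wrist force passes 120 N, or if a joint passes its speed limit or range.

### The arm

A 6-joint arm with a two-finger parallel gripper is mounted at the origin on the work surface. World frame = base frame: x ahead of the robot, y to its left, z up, the work surface at z = 0. Lengths are in m, angles in degrees, forces in N, time in s.
With the tool pointing down it reaches from about 0.4 to 0.825 m from the base axis. Payload 7 kg.
Tool frame: the origin (TCP) lies at the very end of the fingers, on their centre line; the grasp point (between the pads) lies r.grip_depth behind it (r.grip_depth is the distance from the TCP to the grasp point, in m); z points along the fingers, y is the direction in which the jaws open and shut (so a half turn about z gives the same grasp; the last joint's range is limited). The gripper opens to 88 mm and grips with 3 to 60 N. Pads are 19 mm wide; open, the fingers measure 130 mm over their backs; the gripper's body (78 mm by 193 mm) begins 47 mm behind the grasp point.
Start: joints at [-58.493, 20.546, 0.682, 0, -70.136, -16.507], TCP at [0.175, -0.652, 0.2] pointing down, gripper open.
Joint ranges: [-176.03, 176.03], [-82.01, 121.73], [-58.28, 71.71], [-173.87, 95.51], [-174.79, -0.11], [-173.66, 173.66]. Speed limits (degrees/s): [136.94, 136.94, 172.46, 180, 180, 180].

### API

Orientations are given as [roll, pitch, yaw] about the fixed x, y, z axes, in that order (R = Rz(yaw) Ry(pitch) Rx(roll)).
In Python, from plant import r gives the robot as it stands. The module is installed in compiled form; this text tells all that it offers.
- The arm moves only by the tool step_arm, never from a script. Its argument "increments" is a list of rows, each a list of 3 entries, a list of its own where there are three numbers: the shift along the tool's x, y, z in m, then the turn, a rotation vector about the tool's x, y, z in rad, then the closure, from 0 (fully open) to 1 (shut). In form: [[[x, y, z], [wx, wy, wz], grip], ...]. A call has 1 to 10 rows; each row is the pose to reach, as a shift and turn from the pose commanded when the call began, along the tool's axes at that moment; what a row does not reach only later rows make up. A row lasts 1/10 s, in which the tool goes at most 50 mm and 8.59 degrees, less where a joint would pass 70% of its speed; a pose out of reach is approached as far as the arm can. A call with a gripper value outside its range is refused whole. The fingers move at their own pace and stop on an object; "force" is the grip in N (left out, the last holds). Time passes only in rows, so rows that repeat a pose let the fingers close. It gives the time, the measured TCP pose, the force and the opening at its end, in the units of the state.
- r.get_state(): the state, without advancing time (a new reading comes with each control period).
- r.capture(name): name is "side" or "top"; returns a dict with "color" (480x640x3 uint8, red, green, blue), "intrinsics" (3x3 intrinsics, pixels), "rvec" (rotation vector, rad) and "tvec" (3), from world to camera coordinates, as OpenCV has them. Camera axes: x right, y down, z forward; pixel columns grow to the right and rows downward; lengths in m; the calibration is good to about 2 mm. A picture is of the moment at which its call begins. There is no depth.
- r.close_job(): hands the job in, once; it reports no verdict.
The state is a dict: "time_s": time; "joints": joint angles; "qd": joint speeds; "joint_torque": joint torques, N m; "tcp_pos": TCP position; "eef_rot": TCP orientation; "contact_force": force on the tool from outside, world axes, zero at the start; "moment": the same for the moment, N m; "gripper_width": finger opening in m.
Only numpy, scipy, OpenCV 4.12 (cv2) and the standard library are available. Lean on these libraries where they do the work, as an engineer would, in place of code of your own. Each camera call takes 0.05 s, during which the arm holds its last target.

## Working session

There is one attempt and no reset: what is moved stays moved. The work goes in short steps, Python scripts to look and compute and a tool call to move; the robot and the scene stay as the last step left them, time stands still between calls to the robot, and variables do not carry over. Pictures are saved under pics/ and viewed, and the job is handed in when it is done.

Besides the shell and the picture viewer there is one more tool, called after "Call:" as a command line: name --argument value ..., lists and objects as JSON in quotes. step_arm: Moves the arm, as the interface text tells. Its arguments: {"type":"object","properties":{"increments":{"type":"array","items":{"type":"array"}},"force":{"type":"number"}},"required":["increments"]}

```bash
mkdir -p pics; python3 - <<'E'
from plant import r
import cv2,numpy as np
print(r.get_state(), r.grip_depth)
for n in("side","top"):
    c=r.capture(n); cv2.imwrite(f"pics/{n}0.png",c["color"][:,:,::-1])
    R=cv2.Rodrigues(np.array(c["rvec"]))[0]; print(n,c["intrinsics"],R,-R.T@np.array(c["tvec"]).ravel())
    np.savez(f"{n}.npz",K=c["intrinsics"],rvec=c["rvec"],tvec=c["tvec"])
E
```

```text
{'time_s': 0.0, 'joints': array([-5.84935631e+01,  2.05914195e+01,  6.34346299e-01, -1.71531561e-02,
       -7.01360650e+01, -1.65075662e+01]), 'qd': array([ 0.01745556,  0.01518054,  0.06190094,  0.10375031,  0.02123898,
       -0.00669742]), 'joint_torque': array([ 1.08209399e-03, -5.82713950e+01,  2.93052542e+01,  6.99670315e+00,
        6.77254808e-03, -2.28512208e-04]), 'tcp_pos': array([ 0.17451611, -0.65150953,  0.19883658]), 'eef_rot': array([ 1.79906119e+02, -1.10061727e-02, -1.65006962e+02]), 'contact_force': array([-0.13774893,  0.01619036,  0.56218618]), 'moment': array([0.01059079, 0.00983384, 0.00271596]), 'gripper_width': 0.0875555718541993} 0.0188
side [[608.6282858    0.         315.24835054]
 [  0.         608.6282858  244.38913798]
 [  0.           0.           1.        ]] [[-0.76382393 -0.64540835  0.00458888]
 [-0.49098881  0.5764282  -0.65319256]
 [ 0.41893077 -0.5011772  -0.75717794]] [-0.08760058  0.57554067  1.17718474]
top [[511.07222913   0.         321.43524357]
 [  0.         511.07222913 230.80525891]
 [  0.           0.           1.        ]] [[ 0.00260833 -0.9999961  -0.00100085]
 [-0.99362926 -0.00247896 -0.11267095]
 [ 0.11266803  0.00128836 -0.99363185]] [ 0.36496982 -0.12384558  1.37038264]
```

View pics/side0.png

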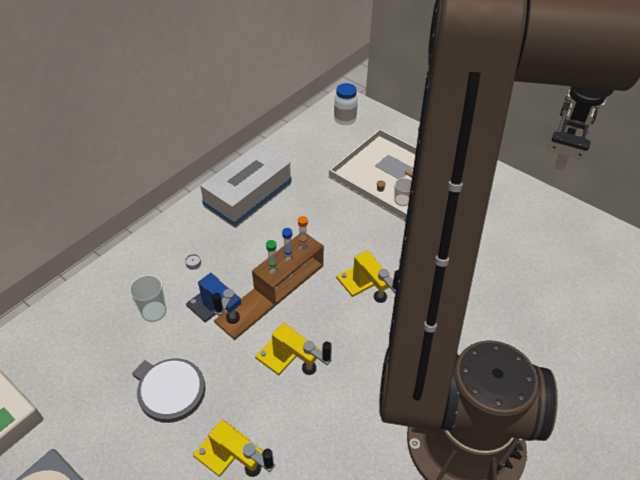

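View pics/top0.png

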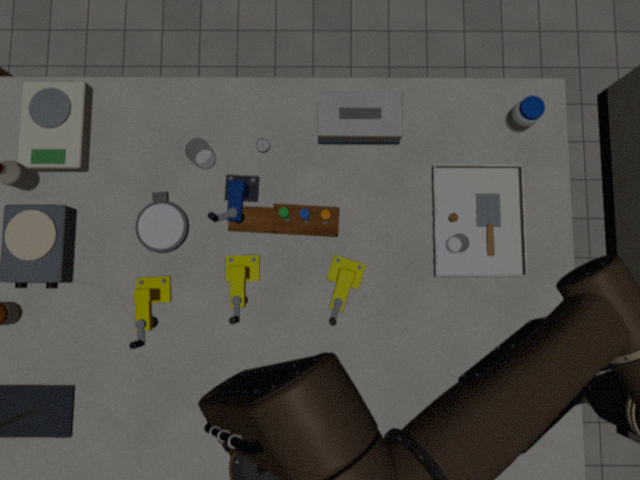

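The side view shows the blue clamp at (220,300) beside the brown rack, with three yellow clamps nearby. The top view has the blue clamp at (235,205), its knob at about (213,216), the orange stopper at (326,214) and the light at (161,226). Next I'll enlarge these.

```bash
python3 - <<'E'
import cv2
a=cv2.imread("pics/top0.png")[160:260,130:350]; b=cv2.imread("pics/side0.png")[200:420,130:340]
cv2.imwrite("pics/topc.png",cv2.resize(a,None,fx=3.6,fy=3.6,interpolation=cv2.INTER_CUBIC))
cv2.imwrite("pics/sidec.png",cv2.resize(b,None,fx=2.7,fy=2.7,interpolation=cv2.INTER_CUBIC))
E
```

```text
(no output)
```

View pics/topc.png

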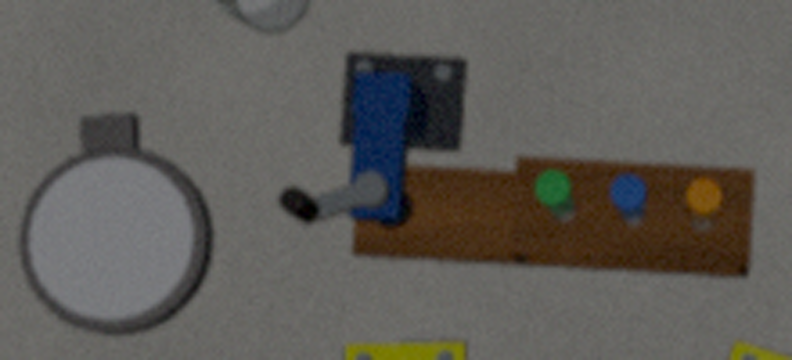

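View pics/sidec.png

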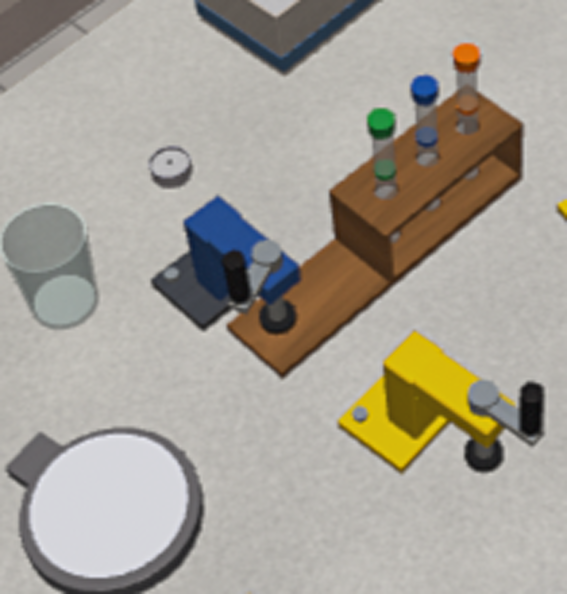

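The only blue clamp is the one at top (235,205), side (220,300), with its pad over the rack's tongue, so it fits. The yellow ones at top (150,310), (240,285) and (345,285) are look-alikes. The orange stopper is the end tube at top (325,214), side (303,219). Next I'll locate them using the known heights.

```bash
cat > h.py <<'E'
import numpy as np,cv2
cam={n:np.load(f"{n}.npz") for n in("side","top")}
def ray(n,uv,z):
    c=cam[n];R=cv2.Rodrigues(c["rvec"])[0];C=-R.T@c["tvec"].ravel()
    d=R.T@np.linalg.inv(c["K"])@np.array([uv[0],uv[1],1.]);return (C+d*(z-C[2])/d[2])
def proj(n,P):
    c=cam[n];return cv2.projectPoints(np.array(P,float).reshape(-1,3),c["rvec"],c["tvec"],c["K"],None)[0].reshape(-1,2)
T=lambda x,y:(130+x/3.6,160+y/3.6); S=lambda x,y:(130+x/2.7,200+y/2.7)
E
python3 - <<'E'
from h import *
np.set_printoptions(precision=4,suppress=True)
for nm,z,t,s in [("knobtop",.166,T(290,200),S(235,257)),("hub",.118,T(372,188),S(267,250)),
 ("orange",.171,T(704,195),S(467,51)),("blue",.171,T(629,190),S(425,84)),("green",.171,T(552,187),S(381,117)),
 ("light",.028,T(111,238),S(112,504))]:
    print(nm,ray("top",t,z),ray("side",s,z))
for nm,z,p in [("tongue end far",.01,T(357,252)),("rack corner r-bot",.078,T(748,274)),("r-top",.078,T(754,170)),("l-top",.078,T(519,157)),("l-bot",.078,T(519,258)),("footTL",.01,T(348,53)),("footTR",.01,T(466,60))]: print(nm,ray("top",p,z))
E
```

```text
knobtop [0.5374 0.1417 0.166 ] [0.5362 0.1413 0.166 ]
hub [0.5528 0.0961 0.118 ] [0.5514 0.0994 0.118 ]
orange [ 0.5407 -0.132   0.171 ] [ 0.5395 -0.1307  0.171 ]
blue [ 0.5439 -0.0825  0.171 ] [ 0.5414 -0.0801  0.171 ]
green [ 0.5458 -0.0318  0.171 ] [ 0.5445 -0.0302  0.171 ]
light [0.5286 0.303  0.028 ] [0.5237 0.3056 0.028 ]
tongue end far [0.5208 0.1252 0.01  ]
rack corner r-bot [ 0.498  -0.1637  0.078 ]
r-top [ 0.5723 -0.1681  0.078 ]
l-top [ 0.5813 -0.0009  0.078 ]
l-bot [ 0.509  -0.0019  0.078 ]
footTL [0.6717 0.1354 0.01  ]
footTR [0.6666 0.0464 0.01  ]
```

```bash
python3 - <<'E'
from h import *
np.set_printoptions(precision=3,suppress=True)
for nm,z,p in [("Y1knob",.166,(137,345)),("Y1 armtop",.1,(143,290)),("Y1 armtip",.1,(143,330)),("Y2knob",.166,(235,320)),("Y2 footR",.01,(260,256)),("Y2 footL",.01,(226,258)),("Y2 armtop",.1,(237,262)),("Y1footR",.01,(171,277)),("Y1footR lo",.01,(171,303)),("beaker top",.095,(205,158))]: print(nm,ray("top",p,z))
E
```

```text
Y1knob [0.235 0.304 0.166]
Y1 armtop [0.361 0.318 0.1  ]
Y1 armtip [0.263 0.314 0.1  ]
Y2knob [0.292 0.078 0.166]
Y2 footR [0.451 0.041 0.01 ]
Y2 footL [0.446 0.132 0.01 ]
Y2 armtop [0.43  0.087 0.1  ]
Y1footR [0.395 0.277 0.01 ]
Y1footR lo [0.327 0.274 0.01 ]
beaker top [0.696 0.176 0.095]
```

```bash
cat >> h.py <<'E'
from scipy.spatial.transform import Rotation as Ro
def rel(p,rpy,cmdp,cmdrpy):
    A=Ro.from_euler('xyz',cmdrpy,degrees=True);B=Ro.from_euler('xyz',rpy,degrees=True)
    return np.round(A.inv().apply(np.array(p)-cmdp),4),np.round((A.inv()*B).as_rotvec(),4)
def st():
    from plant import r
    s=r.get_state();print({k:np.round(s[k],4) for k in("time_s","tcp_pos","eef_rot","contact_force","gripper_width","joints")});return s
E
python3 - <<'E'
from h import *
print(rel([.537,.1415,.24],[180,0,-93],[.175,-.652,.2],[180,0,-165]))
E
```

```text
(array([-0.555 ,  0.6728, -0.04  ]), array([ 0.    ,  0.    , -1.2566]))
```

Call:
step_arm --increments '[[[-0.01,0.01,-0.03],[0,0,-0.03],0],[[-0.04,0.045,-0.04],[0,0,-0.1],0],[[-0.07,0.08,-0.04],[0,0,-0.17],0],[[-0.1,0.12,-0.04],[0,0,-0.24],0],[[-0.13,0.155,-0.04],[0,0,-0.31],0],[[-0.16,0.19,-0.04],[0,0,-0.38],0],[[-0.19,0.225,-0.04],[0,0,-0.45],0],[[-0.22,0.262,-0.04],[0,0,-0.52],0],[[-0.25,0.3,-0.04],[0,0,-0.59],0],[[-0.28,0.34,-0.04],[0,0,-0.66],0]]'

```text
time_s: 1.1
tcp_pos: [0.3573, -0.2494, 0.2397]
eef_rot: [-180.0, 0.0, -127.0]
contact_force: [1.1, -0.2, -0.0]
gripper_width: 0.0874
```

```bash
python3 - <<'E'
from h import *
s=st()
print(rel([.537,.1415,.24],[180,0,-93],s["tcp_pos"],s["eef_rot"]))
E
```

```text
{'time_s': np.float64(1.1), 'tcp_pos': array([ 0.3573, -0.2494,  0.2397]), 'eef_rot': array([-1.799964e+02,  8.200000e-03, -1.270463e+02]), 'contact_force': array([ 1.0702, -0.2416, -0.0126]), 'gripper_width': np.float64(0.0874), 'joints': array([-8.79890e+00, -4.38950e+00, -2.38023e+01, -5.80000e-03,
       -7.05802e+01, -2.82455e+01])}
(array([-4.202e-01,  9.200e-02, -3.000e-04]), array([-1.000e-04,  1.000e-04, -5.942e-01]))
```

Call:
step_arm --increments '[[[-0.045,0.01,0],[0,0,-0.07],0],[[-0.09,0.02,0],[0,0,-0.14],0],[[-0.135,0.03,0],[0,0,-0.21],0],[[-0.18,0.04,0],[0,0,-0.28],0],[[-0.225,0.05,0],[0,0,-0.35],0],[[-0.27,0.06,0],[0,0,-0.42],0],[[-0.315,0.07,0],[0,0,-0.49],0],[[-0.36,0.08,0],[0,0,-0.54],0],[[-0.4,0.088,0],[0,0,-0.58],0],[[-0.42,0.092,0],[0,0,-0.593],0]]'

```text
time_s: 2.1
tcp_pos: [0.5384, 0.1418, 0.2389]
eef_rot: [179.9, -0.0, -93.0]
contact_force: [-0.4, -0.4, -0.0]
gripper_width: 0.0877
```

```bash
python3 - <<'E'
from h import *
from plant import r
np.set_printoptions(precision=4,suppress=True)
for n,b in(("top",(140,150,300,260)),("side",(150,230,310,350))):
    c=r.capture(n)["color"][:,:,::-1]; x0,y0,x1,y1=b
    cv2.imwrite(f"pics/{n}1.png",cv2.resize(c[y0:y1,x0:x1],None,fx=4,fy=4,interpolation=cv2.INTER_CUBIC))
s=st()
print(rel([.537,.1415,.126],[180,0,-93],s["tcp_pos"],s["eef_rot"]))
E
```

```text
{'time_s': np.float64(2.2), 'tcp_pos': array([0.5382, 0.1411, 0.2386]), 'eef_rot': array([179.9091,  -0.0583, -93.0839]), 'contact_force': array([-0.0431,  0.2061, -0.3811]), 'gripper_width': np.float64(0.0878), 'joints': array([ 34.8498,   8.0964, -10.9095,  -0.0105, -71.1016, -37.9304])}
(array([-0.0004,  0.001 ,  0.1126]), array([ 0.0016, -0.001 , -0.0015]))
```

View pics/side1.png

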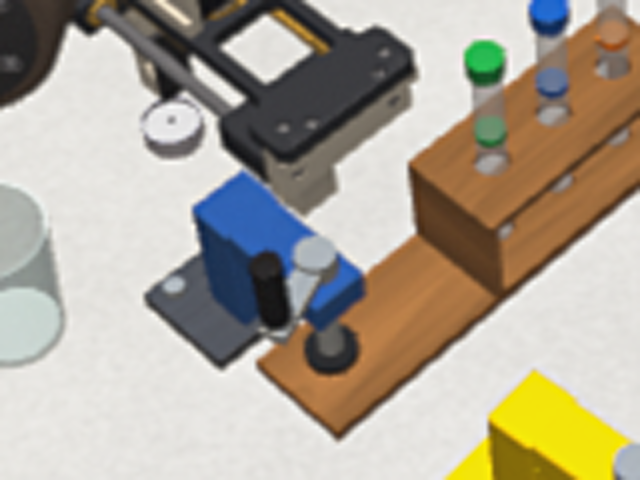

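View pics/top1.png

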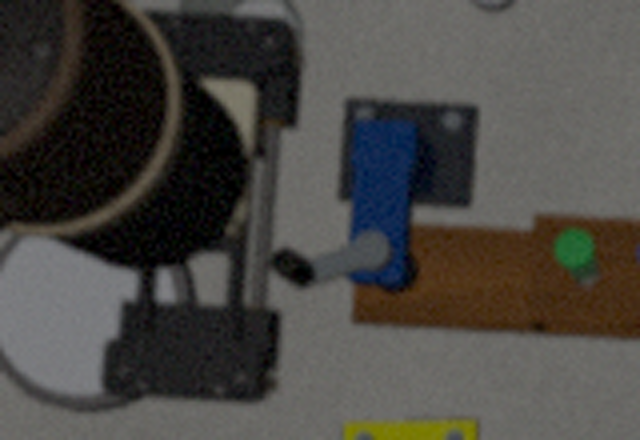

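```bash
python3 - <<'E'
from h import *
P=[[.5382,.1411,.2386],[.5382,.1411,.305],[.5382+.065,.1411,.2386],[.5382-.065,.1411,.2386]]
print((proj("top",P)-[140,150])*4); print((proj("side",P)-[150,230])*4)
E
```

```text
[[255.30426004 242.36589907]
 [226.39820863 223.2379819 ]
 [258.59644497 128.24456553]
 [251.96966929 357.95720155]]
[[248.10930987 170.82258353]
 [230.55546405  83.21825212]
 [158.08913608 104.49012105]
 [342.34370454 240.26034604]]
```

Call:
step_arm --increments '[[[0,0,0.015],[0,0,0],0],[[0,0,0.035],[0,0,0],0],[[0,0.001,0.055],[0,0,0],0],[[0,0.001,0.075],[0,0,0],0],[[0,0.001,0.095],[0,0,0],0],[[0,0.001,0.108],[0,0,0],0],[[0,0.001,0.112],[0,0,0],0],[[0,0.001,0.112],[0,0,0],0]]'

```text
time_s: 3.0
tcp_pos: [0.5366, 0.1387, 0.1277]
eef_rot: [180.0, -0.0, -93.2]
contact_force: [0.3, -0.1, -0.6]
gripper_width: 0.0874
```

```bash
python3 - <<'E'
from h import *
from plant import r
for n,b in(("side",(150,230,310,350)),):
    c=r.capture(n)["color"][:,:,::-1]; x0,y0,x1,y1=b
    cv2.imwrite(f"pics/{n}2.png",cv2.resize(c[y0:y1,x0:x1],None,fx=4,fy=4,interpolation=cv2.INTER_CUBIC))
s=st()
E
```

```text
{'time_s': np.float64(3.05), 'tcp_pos': array([0.537 , 0.139 , 0.1283]), 'eef_rot': array([-1.799696e+02,  2.700000e-03, -9.322160e+01]), 'contact_force': array([-0.3056,  0.0383, -0.2367]), 'gripper_width': np.float64(0.0877), 'joints': array([ 3.47525e+01,  1.26316e+01, -2.04030e+01,  1.98000e-02,
       -5.69398e+01, -3.79849e+01])}
```

View pics/side2.png

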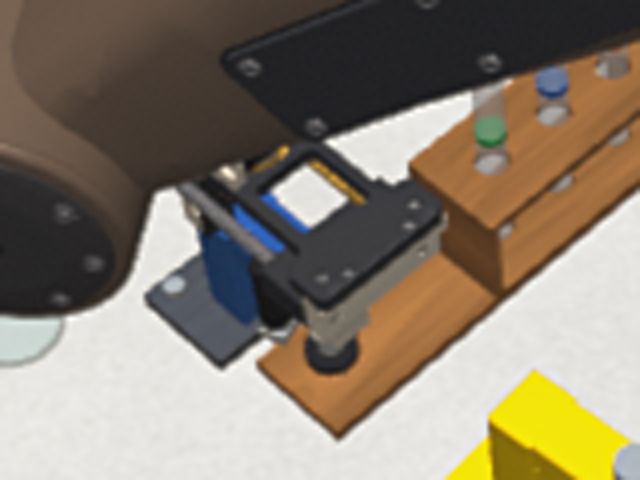

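The knob at crop (270,300) now stands between the open fingers. I'll nudge y by 2 mm and close.

Call:
step_arm --increments '[[[-0.002,0,0.001],[0,0,0],0.5],[[-0.002,0,0.001],[0,0,0],0.9],[[-0.002,0,0.001],[0,0,0],0.9],[[-0.002,0,0.001],[0,0,0],0.9],[[-0.002,0,0.001],[0,0,0],0.9],[[-0.002,0,0.001],[0,0,0],0.9],[[-0.002,0,0.001],[0,0,0],0.9],[[-0.002,0,0.001],[0,0,0],0.9]]' --force 25

```text
time_s: 3.85
tcp_pos: [0.5368, 0.1411, 0.1267]
eef_rot: [180.0, -0.0, -93.2]
contact_force: [-0.6, 0.8, -0.2]
gripper_width: 0.0292
```

```bash
python3 - <<'E'
from h import *
s=st()
C=np.array([.552,.098]);k=s["tcp_pos"][:2]-C;print(k,np.hypot(*k),np.degrees(np.arctan2(k[1],k[0])))
E
```

```text
{'time_s': np.float64(3.85), 'tcp_pos': array([0.5368, 0.1411, 0.1267]), 'eef_rot': array([ 1.799976e+02, -3.900000e-03, -9.320770e+01]), 'contact_force': array([-0.6055,  0.7749, -0.175 ]), 'gripper_width': np.float64(0.0292), 'joints': array([ 3.49475e+01,  1.27718e+01, -2.04403e+01,  1.90000e-03,
       -5.67921e+01, -3.81563e+01])}
[-0.01520631  0.04312683] 0.045729150178060264 109.42240709168955
```

Width is 29 mm and still closing.

Call:
step_arm --increments '[[[0,0,0],[0,0,0],0.9],[[0,0,0],[0,0,0],0.9],[[0,0,0],[0,0,0],0.9],[[0,0,0],[0,0,0],0.9]]'

```text
time_s: 4.25
tcp_pos: [0.5371, 0.1412, 0.1268]
eef_rot: [-180.0, 0.0, -93.2]
contact_force: [3.0, -0.6, -1.4]
gripper_width: 0.0165
```

```bash
python3 - <<'E'
from h import *
np.set_printoptions(precision=4,suppress=True)
s=st()
C=np.array([.552,.098]);k=s["tcp_pos"][:2]-C;a0=np.arctan2(k[1],k[0]);R=.045
crank0=np.radians(180-3)-a0; print("crank",crank0,np.degrees(a0),np.hypot(*k))
A=Ro.from_euler('xyz',s["eef_rot"],degrees=True)
start=C+R*np.array([np.cos(a0),np.sin(a0)])
for i in range(1,31):
    a=a0-np.radians(10*i); p=C+R*np.array([np.cos(a),np.sin(a)])
    print(i,A.inv().apply([*(p-start),0]))
E
```

```text
{'time_s': np.float64(4.25), 'tcp_pos': array([0.5371, 0.1412, 0.1268]), 'eef_rot': array([-179.9732,    0.0091,  -93.2097]), 'contact_force': array([ 3.0284, -0.6154, -1.4424]), 'gripper_width': np.float64(0.0165), 'joints': array([ 34.944 ,  12.7785, -20.4274,   0.0112, -56.7674, -38.1598])}
crank 1.1867047541871258 109.0068260569679 0.04573195745388307
1 [-0.0023 -0.0075  0.    ]
2 [-0.0033 -0.0153  0.    ]
3 [-0.0029 -0.0231  0.    ]
4 [-0.0012 -0.0308  0.    ]
5 [ 0.0018 -0.038   0.    ]
6 [ 0.0061 -0.0446  0.    ]
7 [ 0.0114 -0.0503  0.    ]
8 [ 0.0177 -0.0551  0.    ]
9 [ 0.0246 -0.0587  0.    ]
10 [ 0.0321 -0.061   0.    ]
11 [ 0.0399 -0.062   0.    ]
12 [ 0.0478 -0.0616  0.    ]
13 [ 0.0554 -0.0599  0.    ]
14 [ 0.0626 -0.0568  0.    ]
15 [ 0.0692 -0.0526  0.    ]
16 [ 0.075  -0.0473  0.    ]
17 [ 0.0797 -0.041   0.    ]
18 [ 0.0833 -0.034   0.    ]
19 [ 0.0856 -0.0265 -0.    ]
20 [ 0.0866 -0.0188 -0.    ]
21 [ 0.0862 -0.0109 -0.    ]
22 [ 0.0845 -0.0033 -0.    ]
23 [ 0.0815  0.004  -0.    ]
24 [ 0.0772  0.0106 -0.    ]
25 [ 0.0719  0.0163 -0.    ]
26 [ 0.0656  0.0211 -0.    ]
27 [ 0.0587  0.0246 -0.    ]
28 [ 0.0512  0.027  -0.    ]
29 [ 0.0434  0.028  -0.    ]
30 [ 0.0356  0.0276 -0.    ]
```

Call:
step_arm --increments '[[[-0.0013,-0.0037,0],[0,0,0],0.9],[[-0.0023,-0.0075,0],[0,0,0],0.9],[[-0.0033,-0.0153,0],[0,0,0],0.9],[[-0.0029,-0.0231,0],[0,0,0],0.9],[[-0.0012,-0.0308,0],[0,0,0],0.9],[[0.0018,-0.038,0],[0,0,0],0.9],[[0.0061,-0.0446,0],[0,0,0],0.9],[[0.0114,-0.0503,0],[0,0,0],0.9],[[0.0177,-0.0551,0],[0,0,0],0.9],[[0.0177,-0.0551,0],[0,0,0],0.9]]'

```text
time_s: 5.25
tcp_pos: [0.5932, 0.1204, 0.127]
eef_rot: [-179.8, 0.0, -93.2]
contact_force: [6.4, 0.9, -1.8]
gripper_width: 0.0168
```

```bash
python3 - <<'E'
from h import *
from plant import r
c=r.capture("side")["color"][:,:,::-1]
cv2.imwrite("pics/side3.png",cv2.resize(c[220:350,150:330],None,fx=4,fy=4,interpolation=cv2.INTER_CUBIC))
s=st()
C=np.array([.552,.098]);k=s["tcp_pos"][:2]-C;print(np.hypot(*k),np.degrees(np.arctan2(k[1],k[0])))
E
```

```text
{'time_s': np.float64(5.3), 'tcp_pos': array([0.5932, 0.1205, 0.127 ]), 'eef_rot': array([-1.798232e+02,  3.750000e-02, -9.323190e+01]), 'contact_force': array([ 6.5502,  1.6743, -1.9688]), 'gripper_width': np.float64(0.0171), 'joints': array([ 30.0018,  17.1307, -14.345 ,   0.077 , -58.3558, -33.2741])}
0.04688788756377994 28.63697649541066
```

View pics/side3.png

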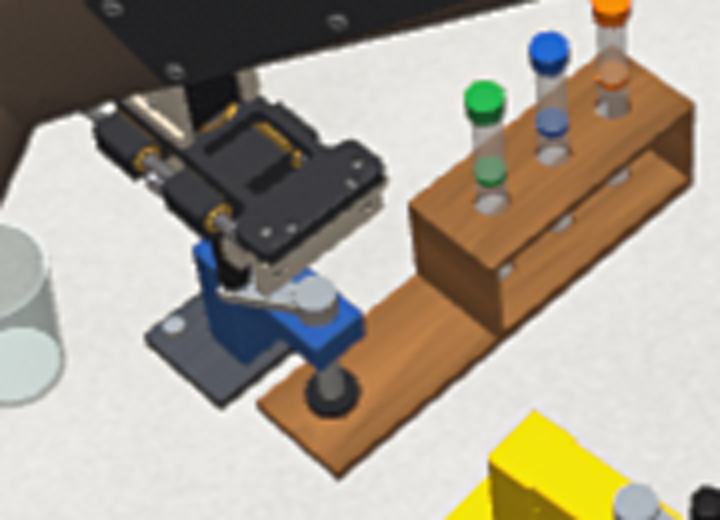

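```bash
cat > circ.py <<'E'
from h import *
np.set_printoptions(precision=4,suppress=True)
A=Ro.from_euler('xyz',[180,0,-93.2],degrees=True)
def go(cmd,C,a0,n,step=10,R=.045):
    for i in range(1,n+1):
        a=np.radians(a0-step*i); p=np.array(C)+R*np.array([np.cos(a),np.sin(a)])
        d=A.inv().apply([*(p-cmd),0]); print(i,a0-step*i,d)
E
python3 - <<'E'
from circ import *
cmd=np.array([.5371,.1412])+A.apply([.0177,-.0551,0])[:2];print(cmd)
go(cmd,[.5535,.0985],29,10)
E
```

```text
[0.5911 0.1205]
1 19 [ 0.007  -0.0053 -0.    ]
2 9 [ 0.0145 -0.0076 -0.    ]
3 -1 [ 0.0223 -0.0086 -0.    ]
4 -11 [ 0.0301 -0.0082 -0.    ]
5 -21 [ 0.0378 -0.0065 -0.    ]
6 -31 [ 0.045  -0.0035 -0.    ]
7 -41 [0.0516 0.0008 0.    ]
8 -51 [0.0574 0.0061 0.    ]
9 -61 [0.0621 0.0124 0.    ]
10 -71 [0.0657 0.0193 0.    ]
```

Call:
step_arm --increments '[[[0.0035,-0.004,0],[0,0,0],0.9],[[0.007,-0.0053,0],[0,0,0],0.9],[[0.0145,-0.0076,0],[0,0,0],0.9],[[0.0223,-0.0086,0],[0,0,0],0.9],[[0.0301,-0.0082,0],[0,0,0],0.9],[[0.0378,-0.0065,0],[0,0,0],0.9],[[0.045,-0.0035,0],[0,0,0],0.9],[[0.0516,0.0008,0],[0,0,0],0.9],[[0.0574,0.0061,0],[0,0,0],0.9],[[0.0574,0.0061,0],[0,0,0],0.9]]'

```text
time_s: 6.3
tcp_pos: [0.5799, 0.0625, 0.1267]
eef_rot: [179.9, -0.0, -93.2]
contact_force: [-1.4, 0.6, 2.6]
gripper_width: 0.0166
```

```bash
python3 - <<'E'
from circ import *
s=st()
C=np.array([.5535,.0985]);k=s["tcp_pos"][:2]-C;print(np.hypot(*k),np.degrees(np.arctan2(k[1],k[0])))
cmd=np.array([.5911,.1205])+A.apply([.0574,.0061,0])[:2];print(cmd)
go(cmd,C,-51,10)
E
```

```text
{'time_s': np.float64(6.3), 'tcp_pos': array([0.5799, 0.0625, 0.1267]), 'eef_rot': array([179.9113,  -0.0252, -93.2439]), 'contact_force': array([-1.3595,  0.5922,  2.5829]), 'gripper_width': np.float64(0.0166), 'joints': array([ 25.335 ,  15.3607, -16.8723,  -0.024 , -57.8569, -28.5661])}
0.04463605599207423 -53.79069390734607
[0.5818 0.0635]
1 -61 [0.0047 0.0062 0.    ]
2 -71 [0.0083 0.0132 0.    ]
3 -81 [0.0106 0.0207 0.    ]
4 -91 [0.0116 0.0285 0.    ]
5 -101 [0.0112 0.0363 0.    ]
6 -111 [0.0095 0.044  0.    ]
7 -121 [0.0065 0.0512 0.    ]
8 -131 [0.0022 0.0578 0.    ]
9 -141 [-0.0031  0.0635  0.    ]
10 -151 [-0.0094  0.0683  0.    ]
```

Call:
step_arm --increments '[[[0.0025,0.003,0],[0,0,0],0.9],[[0.0047,0.0062,0],[0,0,0],0.9],[[0.0083,0.0132,0],[0,0,0],0.9],[[0.0106,0.0207,0],[0,0,0],0.9],[[0.0116,0.0285,0],[0,0,0],0.9],[[0.0112,0.0363,0],[0,0,0],0.9],[[0.0095,0.044,0],[0,0,0],0.9],[[0.0065,0.0512,0],[0,0,0],0.9],[[0.0022,0.0578,0],[0,0,0],0.9],[[0.0022,0.0578,0],[0,0,0],0.9]]'

```text
time_s: 7.3
tcp_pos: [0.5237, 0.0654, 0.1268]
eef_rot: [-179.9, 0.1, -93.2]
contact_force: [4.6, 5.9, -2.9]
gripper_width: 0.0168
```

```bash
python3 - <<'E'
from circ import *
from plant import r
c=r.capture("side")["color"][:,:,::-1]
cv2.imwrite("pics/side4.png",cv2.resize(c[220:350,150:330],None,fx=4,fy=4,interpolation=cv2.INTER_CUBIC))
s=st()
C=np.array([.5535,.0985]);k=s["tcp_pos"][:2]-C;print(np.hypot(*k),np.degrees(np.arctan2(k[1],k[0])))
cmd=np.array([.5818,.0635])+A.apply([.0022,.0578,0])[:2];print(cmd)
go((cmd+s["tcp_pos"][:2])/2,C,-131,10)
E
```

```text
{'time_s': np.float64(7.35), 'tcp_pos': array([0.5237, 0.0654, 0.1268]), 'eef_rot': array([-179.9162,    0.0858,  -93.1729]), 'contact_force': array([ 2.9895,  6.0839, -2.1219]), 'gripper_width': np.float64(0.017), 'joints': array([ 28.4052,  10.2072, -23.7836,  -0.0353, -55.8928, -31.5584])}
0.0445476667583511 -132.0100619551022
[0.524  0.0645]
1 -141 [-0.0049  0.0056  0.    ]
2 -151 [-0.0112  0.0103  0.    ]
3 -161 [-0.0181  0.0139  0.    ]
4 -171 [-0.0256  0.0162  0.    ]
5 -181 [-0.0334  0.0172  0.    ]
6 -191 [-0.0412  0.0168  0.    ]
7 -201 [-0.0489  0.0151  0.    ]
8 -211 [-0.0561  0.0121  0.    ]
9 -221 [-0.0627  0.0078  0.    ]
10 -231 [-0.0685  0.0025  0.    ]
```

View pics/side4.png

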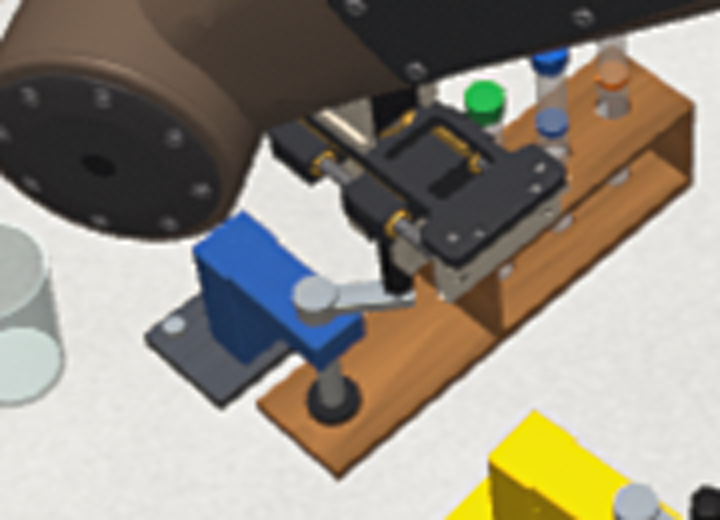

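Call:
step_arm --increments '[[[-0.0025,0.003,0],[0,0,0],0.9],[[-0.0049,0.0056,0],[0,0,0],0.9],[[-0.0112,0.0103,0],[0,0,0],0.9],[[-0.0181,0.0139,0],[0,0,0],0.9],[[-0.0256,0.0162,0],[0,0,0],0.9],[[-0.0295,0.0169,0],[0,0,0],0.9],[[-0.0295,0.0169,0],[0,0,0],0.9]]'

```text
time_s: 8.05
tcp_pos: [0.5089, 0.0931, 0.1268]
eef_rot: [-179.9, -0.2, -93.2]
contact_force: [7.6, -6.4, -4.2]
gripper_width: 0.017
```

```bash
python3 - <<'E'
from circ import *
from plant import r
s=st()
C=np.array([.5535,.0985]);k=s["tcp_pos"][:2]-C;a=np.degrees(np.arctan2(k[1],k[0]));print(np.hypot(*k),a,np.radians(177-a)%6.2832)
E
```

```text
{'time_s': np.float64(8.05), 'tcp_pos': array([0.5089, 0.0931, 0.1268]), 'eef_rot': array([-179.9335,   -0.1728,  -93.1633]), 'contact_force': array([ 7.6408, -6.3729, -4.1556]), 'gripper_width': np.float64(0.017), 'joints': array([ 32.283 ,   9.2829, -25.0557,   0.2171, -55.7077, -35.5686])}
0.04496377381647883 -173.1147696285275 6.110655489879249
```

Call:
step_arm --increments '[[[-0.0035,0.0003,0],[0,0,0],0.9],[[-0.0035,0.0003,0],[0,0,0],0.9],[[-0.0035,0.0003,0],[0,0,0],0.9]]'

```text
time_s: 8.35
tcp_pos: [0.5086, 0.0958, 0.1268]
eef_rot: [-180.0, -0.2, -93.2]
contact_force: [8.4, -9.2, -2.5]
gripper_width: 0.0171
```

```bash
python3 - <<'E'
from circ import *
s=st()
C=np.array([.5535,.0985]);k=s["tcp_pos"][:2]-C;a=np.degrees(np.arctan2(k[1],k[0]));print(np.hypot(*k),a,np.radians(177-a)%6.2832)
E
```

```text
{'time_s': np.float64(8.35), 'tcp_pos': array([0.5086, 0.0958, 0.1268]), 'eef_rot': array([-179.9604,   -0.2124,  -93.1967]), 'contact_force': array([ 8.3815, -9.2302, -2.4519]), 'gripper_width': np.float64(0.0171), 'joints': array([ 32.5842,   9.3284, -25.0056,   0.2364, -55.7584, -35.9141])}
0.04498452740153169 -176.5562820864323 6.170721213518091
```

Call:
step_arm --increments '[[[-0.0025,0,0],[0,0,0],0.6],[[-0.0025,0,0],[0,0,0],0.4],[[-0.0025,0,0],[0,0,0],0.3],[[-0.0025,0,0],[0,0,0],0.3],[[-0.0025,0,0],[0,0,0],0.3],[[-0.0025,0,0],[0,0,0],0.3]]'

```text
time_s: 8.95
tcp_pos: [0.5083, 0.1008, 0.1267]
eef_rot: [180.0, -0.0, -93.2]
contact_force: [-0.5, 0.1, 0.5]
gripper_width: 0.0581
```

```bash
python3 - <<'E'
from h import *
s=st()
E
```

```text
{'time_s': np.float64(8.95), 'tcp_pos': array([0.5083, 0.1008, 0.1267]), 'eef_rot': array([ 1.799883e+02, -5.000000e-03, -9.320510e+01]), 'contact_force': array([-0.5239,  0.125 ,  0.504 ]), 'gripper_width': np.float64(0.0581), 'joints': array([ 3.29408e+01,  9.39240e+00, -2.48309e+01, -3.50000e-03,
       -5.57890e+01, -3.61439e+01])}
```

Call:
step_arm --increments '[[[0,0,-0.03],[0,0,0],0.3],[[0,0,-0.07],[0,0,0],0.1],[[0.02,-0.004,-0.11],[0,0,0],0],[[0.06,-0.01,-0.13],[0,0,0],0],[[0.1,-0.015,-0.14],[0,0,0],0],[[0.14,-0.018,-0.14],[0,0,0],0],[[0.18,-0.02,-0.14],[0,0,0],0],[[0.21,-0.02,-0.14],[0,0,0],0],[[0.23,-0.02,-0.14],[0,0,0],0],[[0.23,-0.02,-0.14],[0,0,0],0]]'

```text
time_s: 9.95
tcp_pos: [0.5151, -0.1319, 0.2666]
eef_rot: [180.0, -0.0, -93.4]
contact_force: [0.4, -0.0, 0.2]
gripper_width: 0.0873
```

```bash
python3 - <<'E'
from h import *
from plant import r
c=r.capture("side")["color"][:,:,::-1]
cv2.imwrite("pics/side5.png",cv2.resize(c[190:350,150:350],None,fx=4,fy=3.75,interpolation=cv2.INTER_CUBIC))
c=r.capture("top")["color"][:,:,::-1]
cv2.imwrite("pics/top5.png",cv2.resize(c[140:260,190:350],None,fx=5,fy=5,interpolation=cv2.INTER_CUBIC))
s=st()
print(rel([.540,-.1313,.117],[180,0,-93],s["tcp_pos"],s["eef_rot"]))
E
```

```text
{'time_s': np.float64(10.05), 'tcp_pos': array([ 0.5154, -0.1301,  0.2666]), 'eef_rot': array([ 1.799854e+02,  5.400000e-03, -9.327810e+01]), 'contact_force': array([-0.098 ,  0.2809,  0.4672]), 'gripper_width': np.float64(0.0876), 'joints': array([ 6.97840e+00,  4.76540e+00, -1.11089e+01, -8.20000e-03,
       -7.41391e+01, -1.02543e+01])}
(array([-0.0002, -0.0246,  0.1496]), array([ 0.0003,  0.0001, -0.0049]))
```

View pics/side5.png

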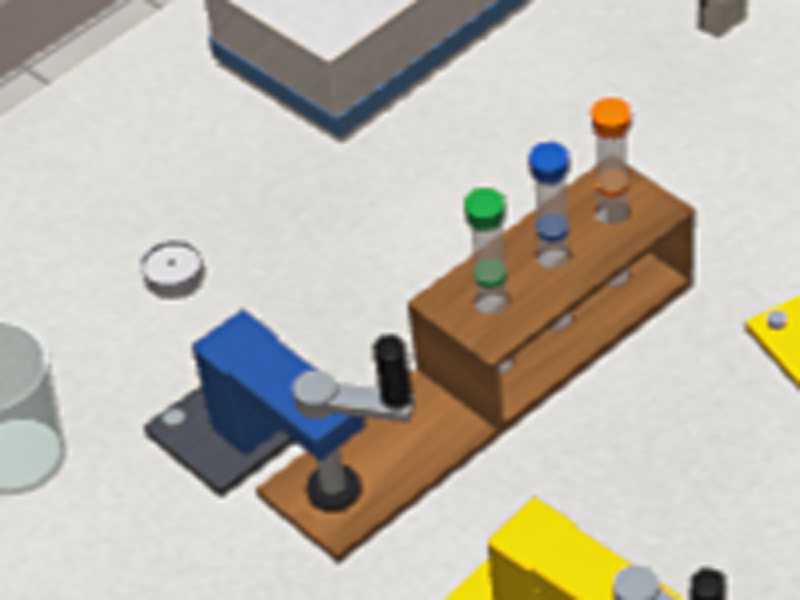

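View pics/top5.png

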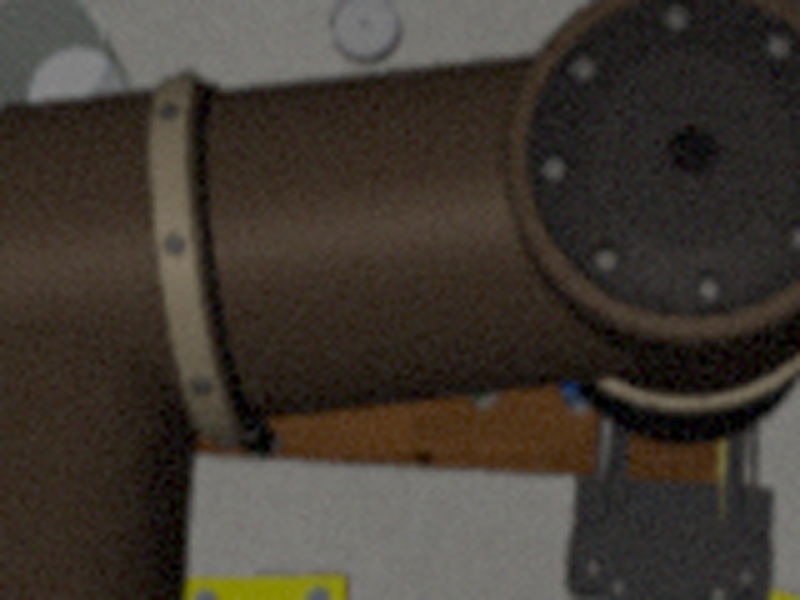

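The crank has come round and the knob's top is at crop (389,345). I'll measure its angle and recheck the orange stopper at crop (611,108).

```bash
python3 - <<'E'
from h import *
S5=lambda x,y:(150+x/4,190+y/3.75)
k=ray("side",S5(389,343),.166);h=ray("side",S5(316,382),.118);print(k,h)
for C in ([.5535,.0985],h[:2]):
    d=k[:2]-C;a=np.degrees(np.arctan2(d[1],d[0]));print(np.hypot(*d),a,np.radians(177-a)%6.2832)
print(ray("side",S5(611,108),.171))
# predicted knob px for angles
for cr in (5.7,5.9,6.0,6.1,6.2,6.3,6.4):
    a=np.radians(177)-cr;u=np.array([np.cos(a),np.sin(a)])*.045
    p=proj("side",[[*(np.array([.553,.0985])+u),.166]])[0]-proj("side",[[.553,.0985,.118]])[0]
    print(cr,p*[4,3.75])
E
```

```text
[0.5138703  0.07601905 0.166     ] [0.55262716 0.09786098 0.118     ]
0.045562110168604425 -150.43483271329242 5.714815916563791
0.044487796522414025 -150.5960066086651 5.717628931706309
[ 0.54006316 -0.13057036  0.171     ]
5.7 [ 74.30009898 -39.97251862]
5.9 [ 68.44646443 -27.51445736]
6.0 [ 64.30353826 -21.57068609]
6.1 [ 59.39701804 -15.90102863]
6.2 [ 53.77311653 -10.5659296 ]
6.3 [47.48635195 -5.62292029]
6.4 [40.59908337 -1.12587305]
```

The camera puts the crank at only about 5.71 rad against 6.17 from the TCP, so the knob slipped along the pads once the clamp pressed. I'll re-grip with the jaws along the direction of motion and turn the rest.

```bash
python3 - <<'E'
from h import *
s=st()
print(rel([.5139,.076,.24],[180,0,-17],s["tcp_pos"],s["eef_rot"]))
E
```

```text
{'time_s': np.float64(10.05), 'tcp_pos': array([ 0.5154, -0.1301,  0.2666]), 'eef_rot': array([ 1.799854e+02,  5.400000e-03, -9.327810e+01]), 'contact_force': array([-0.098 ,  0.2809,  0.4672]), 'gripper_width': np.float64(0.0876), 'joints': array([ 6.97840e+00,  4.76540e+00, -1.11089e+01, -8.20000e-03,
       -7.41391e+01, -1.02543e+01])}
(array([-0.2057,  0.0133,  0.0267]), array([ 2.0000e-04,  2.0000e-04, -1.3313e+00]))
```

Call:
step_arm --increments '[[[-0.015,0.001,0],[0,0,-0.12],0],[[-0.035,0.002,0],[0,0,-0.26],0],[[-0.06,0.003,0],[0,0,-0.4],0],[[-0.085,0.005,0],[0,0,-0.54],0],[[-0.11,0.007,0],[0,0,-0.68],0],[[-0.135,0.009,0.005],[0,0,-0.82],0],[[-0.16,0.011,0.01],[0,0,-0.96],0],[[-0.18,0.012,0.015],[0,0,-1.1],0],[[-0.198,0.013,0.02],[0,0,-1.23],0],[[-0.206,0.013,0.025],[0,0,-1.331],0]]'

```text
time_s: 11.05
tcp_pos: [0.5138, 0.0791, 0.2416]
eef_rot: [-180.0, -0.0, -16.5]
contact_force: [-0.2, 0.3, -0.9]
gripper_width: 0.0874
```

Call:
step_arm --increments '[[[0,0,0],[0,0,0],0],[[0,0,0],[0,0,0],0]]'

```text
time_s: 11.25
tcp_pos: [0.5139, 0.0772, 0.2419]
eef_rot: [180.0, 0.0, -17.0]
contact_force: [-0.4, 0.2, 0.4]
gripper_width: 0.0877
```

```bash
python3 - <<'E'
from h import *
from plant import r
c=r.capture("side")["color"][:,:,::-1]
cv2.imwrite("pics/side6.png",cv2.resize(c[190:350,150:350],None,fx=4,fy=3.75,interpolation=cv2.INTER_CUBIC))
c=r.capture("top")["color"][:,:,::-1]
cv2.imwrite("pics/top6.png",cv2.resize(c[140:260,170:330],None,fx=5,fy=5,interpolation=cv2.INTER_CUBIC))
s=st()
print(rel([.5139,.076,.1265],[180,0,-17],s["tcp_pos"],s["eef_rot"]))
E
```

```text
{'time_s': np.float64(11.35), 'tcp_pos': array([0.5142, 0.0765, 0.2421]), 'eef_rot': array([-1.799867e+02, -2.100000e-02, -1.706480e+01]), 'contact_force': array([ 0.8929, -0.1129, -0.2626]), 'gripper_width': np.float64(0.0874), 'joints': array([ 3.01234e+01,  4.28040e+00, -1.48301e+01,  6.80000e-03,
       -7.08655e+01,  4.28096e+01])}
(array([-1.000e-04,  6.000e-04,  1.156e-01]), array([-0.0002, -0.0004, -0.0011]))
```

View pics/side6.png

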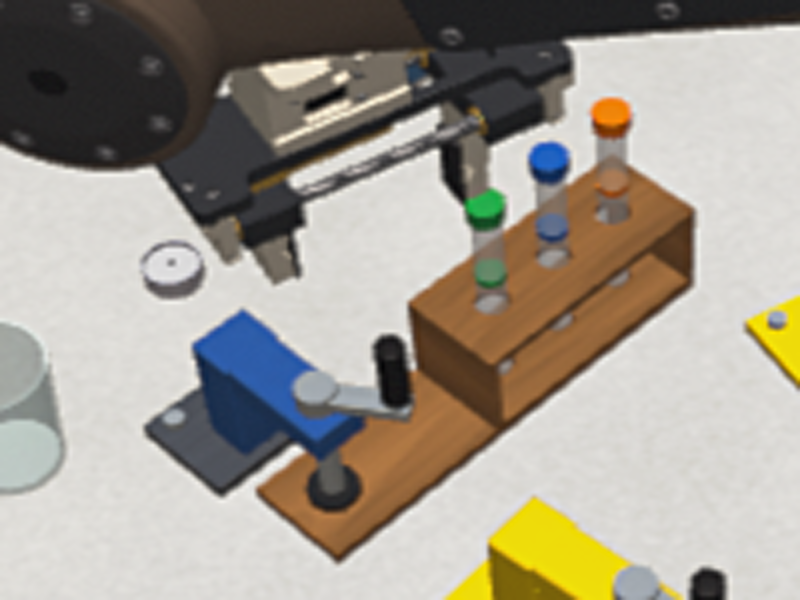

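View pics/top6.png

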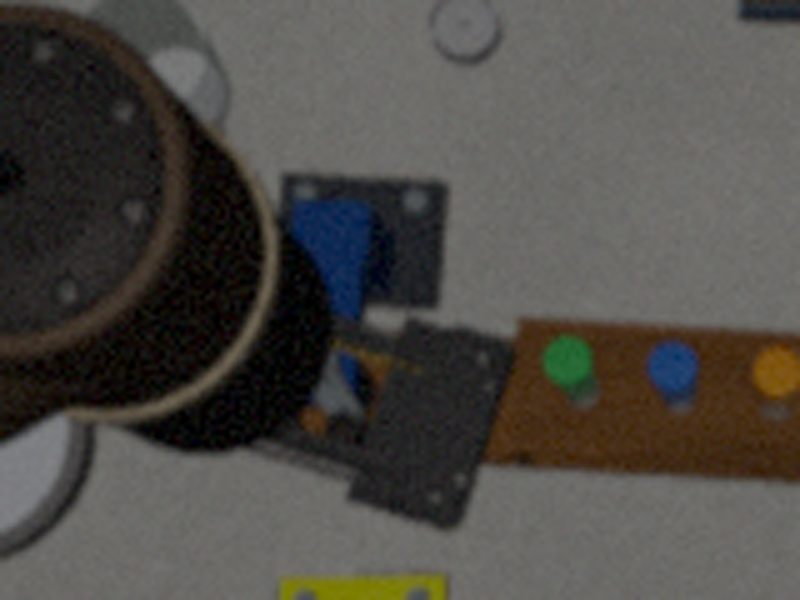

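The knob at crop (389,345) lies midway between the open fingers. I'll descend and grip.

Call:
step_arm --increments '[[[0,0,0.02],[0,0,0],0],[[0,0,0.045],[0,0,0],0],[[0,0,0.07],[0,0,0],0],[[0,0,0.095],[0,0,0],0],[[0,0,0.112],[0,0,0],0],[[0,0,0.115],[0,0,0],0.4],[[0,0,0.115],[0,0,0],0.9],[[0,0,0.115],[0,0,0],0.9],[[0,0,0.115],[0,0,0],0.9],[[0,0,0.115],[0,0,0],0.9]]' --force 40

```text
time_s: 12.35
tcp_pos: [0.5146, 0.0768, 0.1276]
eef_rot: [-179.9, -0.1, -17.0]
contact_force: [0.4, 0.3, 0.6]
gripper_width: 0.0533
```

Call:
step_arm --increments '[[[0,0,0],[0,0,0],0.9],[[0,0,0],[0,0,0],0.9],[[0,0,0],[0,0,0],0.9],[[0,0,0],[0,0,0],0.9],[[0,0,0],[0,0,0],0.9],[[0,0,0],[0,0,0],0.9]]'

```text
time_s: 12.95
tcp_pos: [0.5142, 0.0766, 0.1268]
eef_rot: [-180.0, -0.0, -16.9]
contact_force: [0.7, -0.2, -0.0]
gripper_width: 0.0164
```

```bash
python3 - <<'E'
from h import *
np.set_printoptions(precision=4,suppress=True)
s=st()
C=np.array([.553,.0985]);k=s["tcp_pos"][:2]-C;a=np.degrees(np.arctan2(k[1],k[0]));print(np.hypot(*k),a,np.radians(177-a)%6.2832)
A=Ro.from_euler('xyz',[180,0,-17],degrees=True)
for cr in (5.8,5.9,6.0,6.1,6.2,6.25):
    t=np.radians(177)-cr;p=C+.045*np.array([np.cos(t),np.sin(t)]);print(cr,A.inv().apply([*(p-s["tcp_pos"][:2]),0]))
E
```

```text
{'time_s': np.float64(12.95), 'tcp_pos': array([0.5142, 0.0766, 0.1268]), 'eef_rot': array([-179.9954,   -0.0054,  -16.9428]), 'contact_force': array([ 0.6583, -0.1872, -0.0201]), 'gripper_width': np.float64(0.0164), 'joints': array([ 30.1211,   9.5367, -24.6468,   0.001 , -55.8093,  42.9355])}
0.04452523833094282 -150.5307959076914 5.716490790266785
5.8 [-0.0029 -0.0024 -0.    ]
5.9 [-0.0058 -0.0059 -0.    ]
6.0 [-0.0082 -0.0096 -0.    ]
6.1 [-0.0103 -0.0136 -0.    ]
6.2 [-0.0119 -0.0178 -0.    ]
6.25 [-0.0126 -0.02   -0.    ]
```

The grip closed with almost no side force, which confirms about 5.72 rad. Turning on to about 6.2.

Call:
step_arm --increments '[[[-0.0015,-0.0012,0],[0,0,0],0.9],[[-0.0029,-0.0024,0],[0,0,0],0.9],[[-0.0058,-0.0059,0],[0,0,0],0.9],[[-0.0082,-0.0096,0],[0,0,0],0.9],[[-0.0103,-0.0136,0],[0,0,0],0.9],[[-0.0119,-0.0178,0],[0,0,0],0.9],[[-0.0126,-0.02,0],[0,0,0],0.9],[[-0.0126,-0.02,0],[0,0,0],0.9]]'

```text
time_s: 13.75
tcp_pos: [0.5075, 0.0973, 0.1267]
eef_rot: [179.8, 0.0, -16.9]
contact_force: [3.9, -10.5, -0.3]
gripper_width: 0.0162
```

```bash
python3 - <<'E'
from h import *
from plant import r
c=r.capture("side")["color"][:,:,::-1]
cv2.imwrite("pics/side7.png",cv2.resize(c[190:350,150:350],None,fx=4,fy=3.75,interpolation=cv2.INTER_CUBIC))
s=st()
C=np.array([.553,.0985]);k=s["tcp_pos"][:2]-C;a=np.degrees(np.arctan2(k[1],k[0]));print(np.hypot(*k),a,np.radians(177-a)%6.2832)
E
```

```text
{'time_s': np.float64(13.8), 'tcp_pos': array([0.5075, 0.0973, 0.1267]), 'eef_rot': array([ 1.79784e+02,  1.29000e-02, -1.69421e+01]), 'contact_force': array([ 4.1214, -9.6432, -0.5805]), 'gripper_width': np.float64(0.0161), 'joints': array([ 32.7504,   9.3189, -24.995 ,   0.157 , -55.8593,  40.2192])}
0.0455638185595906 -178.44965503367658 6.203766805415691
```

View pics/side7.png

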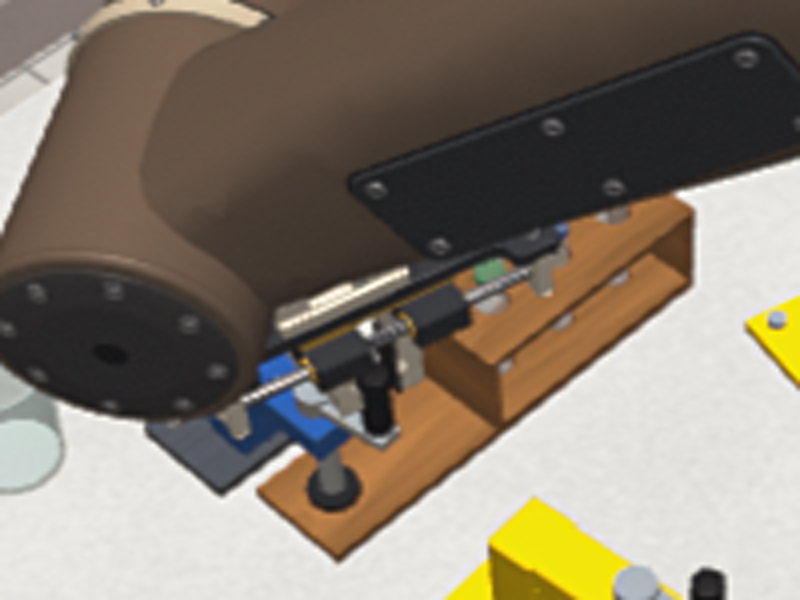

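Call:
step_arm --increments '[[[0,0,0],[0,0,0],0.7],[[0,0,0],[0,0,0],0.5],[[0,0,0],[0,0,0],0.4],[[0,0,0],[0,0,0],0.4],[[0,0,0],[0,0,0],0.4],[[0,0,-0.03],[0,0,0],0.4],[[0,0,-0.07],[0,0,0],0.4],[[0,0,-0.12],[0,0,0],0.2],[[0,0,-0.14],[0,0,0],0],[[0,0,-0.14],[0,0,0],0]]'

```text
time_s: 14.8
tcp_pos: [0.5099, 0.1008, 0.2707]
eef_rot: [-179.7, -0.3, -16.9]
contact_force: [0.5, 0.1, 0.7]
gripper_width: 0.0712
```

```bash
python3 - <<'E'
from h import *
from plant import r
c=r.capture("side")["color"][:,:,::-1]
cv2.imwrite("pics/side8.png",cv2.resize(c[190:350,150:350],None,fx=4,fy=3.75,interpolation=cv2.INTER_CUBIC))
s=st()
E
```

```text
{'time_s': np.float64(14.85), 'tcp_pos': array([0.5087, 0.1004, 0.2683]), 'eef_rot': array([-1.79792e+02, -1.33500e-01, -1.69314e+01]), 'contact_force': array([ 0.2592, -0.0146, -0.2424]), 'gripper_width': np.float64(0.0749), 'joints': array([ 3.28491e+01,  3.24270e+00, -1.25494e+01, -3.37000e-02,
       -7.39629e+01,  4.02290e+01])}
```

View pics/side8.png

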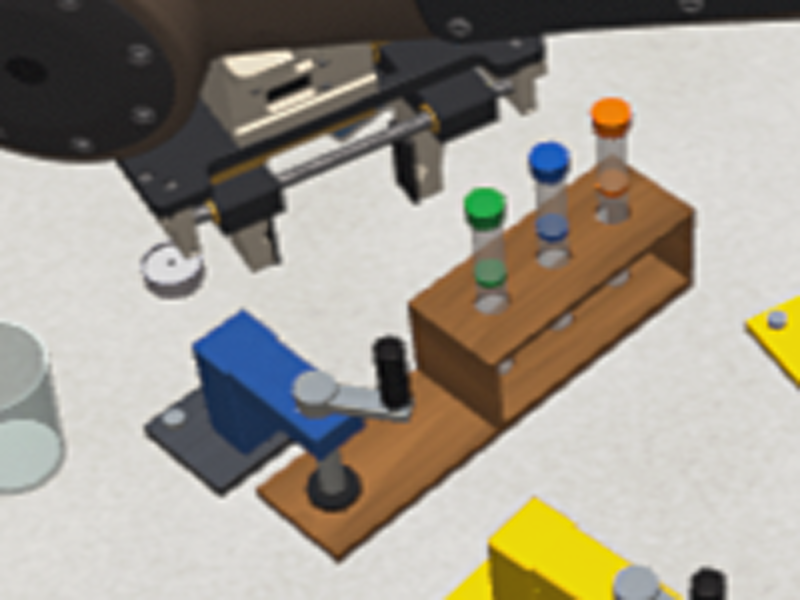

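The crank has sprung back to about 5.71 again, the same place as before, so it unwinds when let go under load. This time I'll turn it, then ease the arm back until the push on the knob is near zero before opening.

```bash
python3 - <<'E'
from h import *
s=st()
print(rel([.5142,.0766,.1268],[180,0,-17],s["tcp_pos"],s["eef_rot"]))
E
```

```text
{'time_s': np.float64(14.85), 'tcp_pos': array([0.5087, 0.1004, 0.2683]), 'eef_rot': array([-1.79792e+02, -1.33500e-01, -1.69314e+01]), 'contact_force': array([ 0.2592, -0.0146, -0.2424]), 'gripper_width': np.float64(0.0749), 'joints': array([ 3.28491e+01,  3.24270e+00, -1.25494e+01, -3.37000e-02,
       -7.39629e+01,  4.02290e+01])}
(array([0.0119, 0.0217, 0.1415]), array([-0.0036, -0.0023,  0.0012]))
```

Call:
step_arm --increments '[[[0.006,0.011,0.01],[0,0,0],0],[[0.012,0.021,0.035],[0,0,0],0],[[0.012,0.021,0.065],[0,0,0],0],[[0.012,0.021,0.095],[0,0,0],0],[[0.012,0.021,0.12],[0,0,0],0],[[0.012,0.021,0.138],[0,0,0],0],[[0.012,0.021,0.141],[0,0,0],0.5],[[0.012,0.021,0.141],[0,0,0],0.9],[[0.012,0.021,0.141],[0,0,0],0.9],[[0.012,0.021,0.141],[0,0,0],0.9]]'

```text
time_s: 15.85
tcp_pos: [0.5139, 0.0759, 0.1266]
eef_rot: [-179.9, -0.1, -16.9]
contact_force: [-0.0, 0.2, -0.2]
gripper_width: 0.0611
```

Call:
step_arm --increments '[[[0,0,0],[0,0,0],0.9],[[0,0,0],[0,0,0],0.9],[[0,0,0],[0,0,0],0.9],[[0,0,0],[0,0,0],0.9],[[0,0,0],[0,0,0],0.9],[[0,0,0],[0,0,0],0.9],[[0,0,0],[0,0,0],0.9]]'

```text
time_s: 16.55
tcp_pos: [0.5135, 0.0759, 0.1258]
eef_rot: [-180.0, -0.0, -16.9]
contact_force: [0.3, 0.6, 0.5]
gripper_width: 0.0165
```

```bash
cat > k.py <<'E'
from h import *
np.set_printoptions(precision=4,suppress=True)
s=st()
C=np.array([.553,.0985]);k=s["tcp_pos"][:2]-C;a=np.arctan2(k[1],k[0]);print(np.hypot(*k),np.degrees(a),"crank",(np.radians(177)-a)%6.2832)
f=s["contact_force"][:2];print("tang",f@[np.sin(a),-np.cos(a)],"rad",f@[np.cos(a),np.sin(a)])
E
python3 k.py
```

```text
{'time_s': np.float64(16.55), 'tcp_pos': array([0.5135, 0.0759, 0.1258]), 'eef_rot': array([-179.9824,   -0.0147,  -16.942 ]), 'contact_force': array([0.307 , 0.6243, 0.4874]), 'gripper_width': np.float64(0.0165), 'joints': array([ 30.0963,   9.5048, -24.8274,  -0.0015, -55.6448,  42.9625])}
0.04550671675567412 -150.27268977268136 crank 5.7119859883912625
tang 0.38994283553885406 rad -0.576164388331947
```

Call:
step_arm --increments '[[[-0.0015,-0.0012,0],[0,0,0],0.9],[[-0.0029,-0.0024,0],[0,0,0],0.9],[[-0.0045,-0.0041,0],[0,0,0],0.9],[[-0.0058,-0.0059,0],[0,0,0],0.9],[[-0.0058,-0.0059,0],[0,0,0],0.9]]'

```text
time_s: 17.05
tcp_pos: [0.5097, 0.0827, 0.1258]
eef_rot: [180.0, -0.0, -16.9]
contact_force: [4.4, -3.5, -0.8]
gripper_width: 0.0166
```

```bash
python3 k.py
```

```text
{'time_s': np.float64(17.05), 'tcp_pos': array([0.5097, 0.0827, 0.1258]), 'eef_rot': array([179.9595,  -0.0404, -16.9338]), 'contact_force': array([ 4.3976, -3.4762, -0.7615]), 'gripper_width': np.float64(0.0166), 'joints': array([ 31.0716,   9.2548, -25.1679,   0.0692, -55.5804,  41.9555])}
0.046069160566521786 -159.987572246972 crank 5.881542674011927
tang -4.771237040725109 rad -2.9424253381527623
```

Call:
step_arm --increments '[[[-0.0024,-0.0037,0],[0,0,0],0.9],[[-0.0045,-0.0077,0],[0,0,0],0.9],[[-0.0061,-0.0119,0],[0,0,0],0.9],[[-0.0068,-0.0141,0],[0,0,0],0.9],[[-0.0071,-0.0155,0],[0,0,0],0.9],[[-0.0071,-0.0155,0],[0,0,0],0.9]]'

```text
time_s: 17.65
tcp_pos: [0.5061, 0.0974, 0.1257]
eef_rot: [179.7, 0.1, -16.9]
contact_force: [1.4, -11.7, 1.9]
gripper_width: 0.0162
```

```bash
python3 k.py
```

```text
{'time_s': np.float64(17.65), 'tcp_pos': array([0.5061, 0.0974, 0.1257]), 'eef_rot': array([179.7238,   0.0584, -16.9485]), 'contact_force': array([  1.4145, -11.7284,   1.8679]), 'gripper_width': np.float64(0.0162), 'joints': array([ 32.8594,   9.3   , -25.1662,   0.1616, -55.7826,  40.1011])}
0.04691964522288547 -178.7074142796879 crank 6.208265552936048
tang -11.757372941968342 rad -1.149608788205587
```

Call:
step_arm --increments '[[[0.0003,0.001,0],[0,0,0],0.9],[[0.0006,0.002,0],[0,0,0],0.9],[[0.0006,0.002,0],[0,0,0],0.9]]'

```text
time_s: 17.95
tcp_pos: [0.5063, 0.0959, 0.1258]
eef_rot: [179.8, 0.0, -17.0]
contact_force: [0.4, -8.4, 2.8]
gripper_width: 0.0162
```

```bash
python3 k.py
```

```text
{'time_s': np.float64(17.95), 'tcp_pos': array([0.5063, 0.0959, 0.1258]), 'eef_rot': array([179.8076,   0.0485, -16.9632]), 'contact_force': array([ 0.3654, -8.3765,  2.7862]), 'gripper_width': np.float64(0.0162), 'joints': array([ 32.6569,   9.2582, -25.1909,   0.1061, -55.7289,  40.3202])}
0.04677810363897913 -176.87089793185768 crank 6.17621229589971
tang -8.383957051174855 rad 0.09235274750971753
```

Call:
step_arm --increments '[[[0.0003,0.001,0],[0,0,0],0.9],[[0.0006,0.002,0],[0,0,0],0.9],[[0.0006,0.002,0],[0,0,0],0.9]]'

```text
time_s: 18.25
tcp_pos: [0.5065, 0.0942, 0.1258]
eef_rot: [179.8, 0.0, -17.0]
contact_force: [1.2, -7.1, 2.1]
gripper_width: 0.0164
```

```bash
python3 k.py
```

```text
{'time_s': np.float64(18.25), 'tcp_pos': array([0.5065, 0.0942, 0.1258]), 'eef_rot': array([179.84  ,   0.0323, -16.9589]), 'contact_force': array([ 1.212 , -7.1338,  2.0743]), 'gripper_width': np.float64(0.0164), 'joints': array([ 32.4571,   9.2264, -25.2261,   0.0964, -55.6901,  40.5296])}
0.04670452271509249 -174.67791372465052 crank 6.137937501039707
tang -7.215489193037879 rad -0.5450807138954499
```

Call:
step_arm --increments '[[[0.0008,0.002,0],[0,0,0],0.9],[[0.0012,0.003,0],[0,0,0],0.9],[[0.0012,0.003,0],[0,0,0],0.9]]'

```text
time_s: 18.55
tcp_pos: [0.507, 0.0913, 0.1258]
eef_rot: [179.9, 0.0, -17.0]
contact_force: [3.1, -6.1, 1.1]
gripper_width: 0.0164
```

```bash
python3 k.py
```

```text
{'time_s': np.float64(18.55), 'tcp_pos': array([0.507 , 0.0913, 0.1258]), 'eef_rot': array([179.8802,   0.0148, -16.9598]), 'contact_force': array([ 3.0598, -6.149 ,  1.0808]), 'gripper_width': np.float64(0.0164), 'joints': array([ 32.1216,   9.2042, -25.2436,   0.0815, -55.6526,  40.8725])}
0.04651336149272441 -171.10468034597457 crank 6.07557281363965
tang -6.548154389383375 rad -2.0721540856949616
```

Call:
step_arm --increments '[[[0.0008,0.002,0],[0,0,0],0.9],[[0.0012,0.003,0],[0,0,0],0.9],[[0.0012,0.003,0],[0,0,0],0.9]]'

```text
time_s: 18.85
tcp_pos: [0.5077, 0.0885, 0.1258]
eef_rot: [179.9, -0.0, -17.0]
contact_force: [3.3, -4.2, -0.1]
gripper_width: 0.0165
```

```bash
python3 k.py
```

```text
{'time_s': np.float64(18.85), 'tcp_pos': array([0.5077, 0.0885, 0.1258]), 'eef_rot': array([179.9307,  -0.014 , -16.952 ]), 'contact_force': array([ 3.264 , -4.2388, -0.1095]), 'gripper_width': np.float64(0.0165), 'joints': array([ 31.7906,   9.1828, -25.2576,   0.0682, -55.6025,  41.2189])}
0.04639283977174876 -167.60777878234376 crank 6.014540367736155
tang -4.840523976283181 rad -2.278342066838187
```

Call:
step_arm --increments '[[[0,0,0],[0,0,0],0.9],[[0,0,0],[0,0,0],0.9],[[0,0,0],[0,0,0],0.9],[[0,0,0],[0,0,0],0.9],[[0,0,0],[0,0,0],0.9]]'

```text
time_s: 19.35
tcp_pos: [0.5077, 0.0886, 0.1258]
eef_rot: [179.9, -0.0, -16.9]
contact_force: [2.9, -3.4, -0.3]
gripper_width: 0.0164
```

```bash
python3 k.py
```

```text
{'time_s': np.float64(19.35), 'tcp_pos': array([0.5077, 0.0886, 0.1258]), 'eef_rot': array([179.9246,  -0.0144, -16.9495]), 'contact_force': array([ 2.9221, -3.4248, -0.271 ]), 'gripper_width': np.float64(0.0164), 'joints': array([ 31.7958,   9.1855, -25.2584,   0.0734, -55.6033,  41.2132])}
0.04638919031103276 -167.62729059786122 crank 6.014880913159976
tang -3.9713781390661467 rad -2.1203657770995115
```

Call:
step_arm --increments '[[[0.0008,0.002,0],[0,0,0],0.9],[[0.0012,0.003,0],[0,0,0],0.9],[[0.0012,0.003,0],[0,0,0],0.9]]'

```text
time_s: 19.65
tcp_pos: [0.5084, 0.086, 0.1259]
eef_rot: [-180.0, -0.0, -17.0]
contact_force: [4.8, -2.6, -1.4]
gripper_width: 0.0165
```

```bash
python3 k.py; python3 - <<'E'
from plant import r
import cv2
c=r.capture("side")["color"][:,:,::-1]
cv2.imwrite("pics/side9.png",cv2.resize(c[230:350,170:320],None,fx=5,fy=5,interpolation=cv2.INTER_CUBIC))
E
```

```text
{'time_s': np.float64(19.65), 'tcp_pos': array([0.5084, 0.086 , 0.1259]), 'eef_rot': array([-179.9851,   -0.0435,  -16.9509]), 'contact_force': array([ 4.8392, -2.6299, -1.36  ]), 'gripper_width': np.float64(0.0165), 'joints': array([ 31.4562,   9.1673, -25.2573,   0.0275, -55.5353,  41.5773])}
0.046289361178183906 -164.33505792875073 crank 5.9574206133422765
tang -3.838890106753628 rad -3.949396412655676
```

View pics/side9.png

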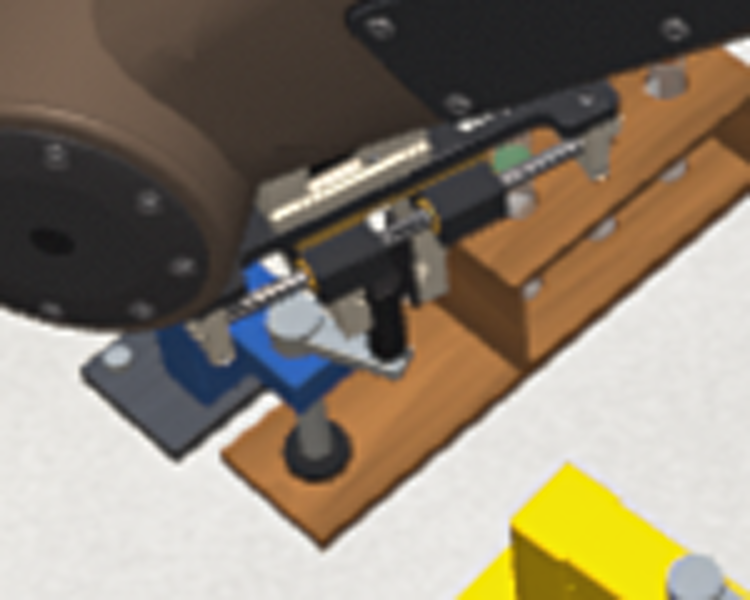

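Call:
step_arm --increments '[[[0,0,0],[0,0,0],0.9],[[0,0,0],[0,0,0],0.9],[[0,0,0],[0,0,0],0.9]]' --force 5

```text
time_s: 20.0
tcp_pos: [0.5077, 0.0858, 0.1258]
eef_rot: [180.0, 0.0, -17.0]
contact_force: [0.8, -4.7, 2.0]
gripper_width: 0.0172
```

```bash
python3 k.py
```

```text
{'time_s': np.float64(20.0), 'tcp_pos': array([0.5077, 0.0858, 0.1258]), 'eef_rot': array([179.969 ,   0.0148, -16.9521]), 'contact_force': array([ 0.8226, -4.6873,  1.9785]), 'gripper_width': np.float64(0.0172), 'joints': array([ 31.47  ,   9.1502, -25.2791,   0.0116, -55.6038,  41.5714])}
0.04701787209476392 -164.34661921750384 crank 5.9576223958967915
tang -4.73538306011053 rad 0.4725878814070977
```

Call:
step_arm --increments '[[[0,0,0],[0,0,0],0.79],[[0,0,0],[0,0,0],0.77],[[0,0,0],[0,0,0],0.75],[[0,0,0],[0,0,0],0.73]]'

```text
time_s: 20.4
tcp_pos: [0.5078, 0.0863, 0.1257]
eef_rot: [-180.0, 0.0, -17.0]
contact_force: [-0.6, -3.3, 1.8]
gripper_width: 0.0227
```

```bash
python3 k.py; python3 - <<'E'
from plant import r
import cv2
c=r.capture("side")["color"][:,:,::-1]
cv2.imwrite("pics/side10.png",cv2.resize(c[230:350,170:320],None,fx=5,fy=5,interpolation=cv2.INTER_CUBIC))
E
```

```text
{'time_s': np.float64(20.4), 'tcp_pos': array([0.5078, 0.0863, 0.1257]), 'eef_rot': array([-179.9928,    0.0134,  -16.9513]), 'contact_force': array([-0.6118, -3.3104,  1.8226]), 'gripper_width': np.float64(0.0227), 'joints': array([ 31.4891,   9.1638, -25.2685,  -0.018 , -55.5712,  41.5698])}
0.04677985347898756 -164.85268693307114 crank 5.966454943771488
tang -3.0355347599459983 rad 1.4555694615782717
```

View pics/side10.png

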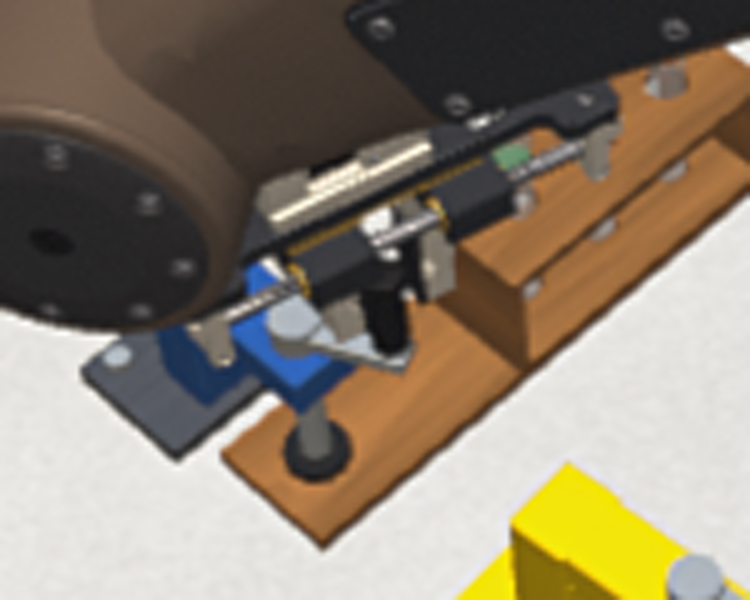

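Call:
step_arm --increments '[[[0,0,0],[0,0,0],0.71],[[0,0,0],[0,0,0],0.7],[[0,0,0],[0,0,0],0.7]]'

```text
time_s: 20.75
tcp_pos: [0.508, 0.0863, 0.1257]
eef_rot: [-180.0, 0.0, -16.9]
contact_force: [0.1, -1.9, 1.5]
gripper_width: 0.0262
```

```bash
python3 k.py
```

```text
{'time_s': np.float64(20.75), 'tcp_pos': array([0.508 , 0.0863, 0.1257]), 'eef_rot': array([-179.9917,    0.0038,  -16.9489]), 'contact_force': array([ 0.0615, -1.9128,  1.4949]), 'gripper_width': np.float64(0.0262), 'joints': array([ 31.4854,   9.1713, -25.2617,  -0.0101, -55.5634,  41.5714])}
0.04663528568351065 -164.80599490070034 crank 5.96564001407217
tang -1.8620406082980705 rad 0.4420135918415239
```

Call:
step_arm --increments '[[[0,0,0],[0,0,0],0.68],[[0,0,0],[0,0,0],0.66],[[0,0,0],[0,0,0],0.66]]'

```text
time_s: 21.05
tcp_pos: [0.5081, 0.0864, 0.1257]
eef_rot: [-180.0, -0.0, -16.9]
contact_force: [0.7, -0.3, 0.4]
gripper_width: 0.0297
```

```bash
python3 k.py
```

```text
{'time_s': np.float64(21.05), 'tcp_pos': array([0.5081, 0.0864, 0.1257]), 'eef_rot': array([-179.9749,   -0.0055,  -16.9492]), 'contact_force': array([ 0.685 , -0.2664,  0.4303]), 'gripper_width': np.float64(0.0297), 'joints': array([ 31.4865,   9.1717, -25.2575,  -0.0152, -55.5484,  41.5728])}
0.04650385520319499 -164.90307265678632 crank 5.9673343405463175
tang -0.4356527975303846 rad -0.5920002438492392
```

Call:
step_arm --increments '[[[0,0,0],[0,0,0],0.64],[[0,0,0],[0,0,0],0.62],[[0,0,0],[0,0,0],0.62]]'

```text
time_s: 21.35
tcp_pos: [0.508, 0.0863, 0.1257]
eef_rot: [-180.0, -0.0, -16.9]
contact_force: [-0.3, 0.5, 0.1]
gripper_width: 0.0329
```

```bash
python3 k.py
```

```text
{'time_s': np.float64(21.35), 'tcp_pos': array([0.508 , 0.0863, 0.1257]), 'eef_rot': array([-179.9916,   -0.0006,  -16.943 ]), 'contact_force': array([-0.2631,  0.4561,  0.1192]), 'gripper_width': np.float64(0.0329), 'joints': array([ 31.4849,   9.1694, -25.2613,  -0.0062, -55.5626,  41.5756])}
0.04661110347341989 -164.78085390007868 crank 5.965201220834075
tang 0.5091661151477278 rad 0.1341916332449841
```

Call:
step_arm --increments '[[[0,0,0],[0,0,0],0.5],[[0,0,-0.02],[0,0,0],0.4],[[0,0,-0.06],[0,0,0],0.3],[[0,0,-0.1],[0,0,0],0.2],[[0,0,-0.13],[0,0,0],0],[[0,0,-0.13],[0,0,0],0]]'

```text
time_s: 21.95
tcp_pos: [0.5103, 0.0869, 0.2606]
eef_rot: [-179.7, -0.4, -16.9]
contact_force: [-0.4, 0.3, 0.2]
gripper_width: 0.0756
```

```bash
python3 - <<'E'
from h import *
from plant import r
c=r.capture("side")["color"][:,:,::-1]
cv2.imwrite("pics/side11.png",cv2.resize(c[190:350,150:350],None,fx=4,fy=3.75,interpolation=cv2.INTER_CUBIC))
st()
E
```

```text
{'time_s': np.float64(22.0), 'tcp_pos': array([0.509 , 0.0867, 0.258 ]), 'eef_rot': array([-179.8098,   -0.1867,  -16.9431]), 'contact_force': array([ 0.1741, -0.3428, -1.4357]), 'gripper_width': np.float64(0.0796), 'joints': array([ 3.14809e+01,  3.28740e+00, -1.38543e+01,  1.41000e-02,
       -7.25921e+01,  4.15721e+01])}
```

View pics/side11.png

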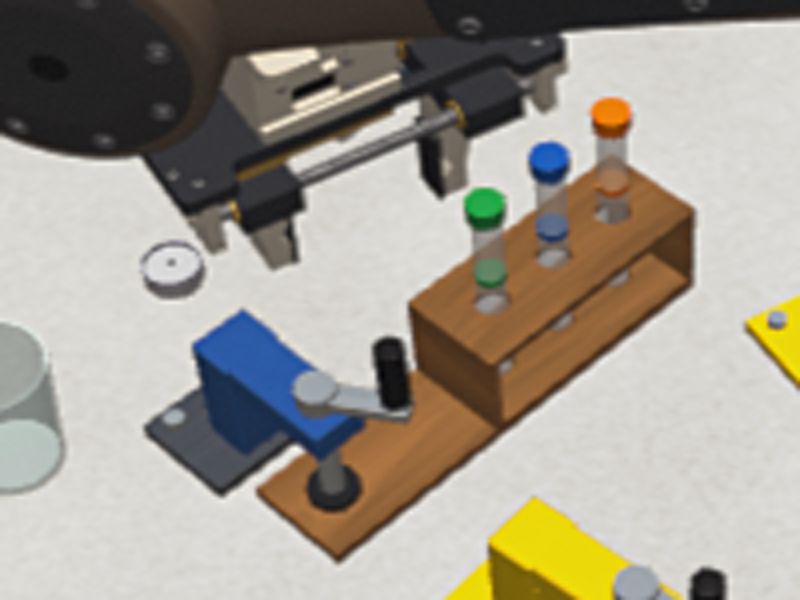

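```bash
python3 - <<'E'
from h import *
a=cv2.imread("pics/side7.png");b=cv2.imread("pics/side11.png")
def pts(cr,z):
    t=np.radians(177)-cr;return [*(np.array([.553,.0985])+.045*np.array([np.cos(t),np.sin(t)])),z]
for im,nm in((a,"a"),(b,"b")):
    for cr,col in((5.6,(255,0,0)),(5.7,(0,255,0)),(5.8,(0,255,255)),(5.9,(0,128,255)),(6.0,(255,0,255)),(6.1,(255,255,0)),(6.2,(0,0,255))):
        for z in (.114,.166):
            q=(proj("side",[pts(cr,z)])[0]-[150,190])*[4,3.75];cv2.circle(im,tuple(int(v) for v in q),3,col,-1)
cv2.imwrite("pics/ov.png",np.hstack([a[300:480,250:500],b[300:480,250:500]])[:, :].repeat(1,0)) 
im=cv2.imread("pics/ov.png");cv2.imwrite("pics/ov.png",cv2.resize(im,(800,288)))
E
```

```text
(no output)
```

View pics/ov.png

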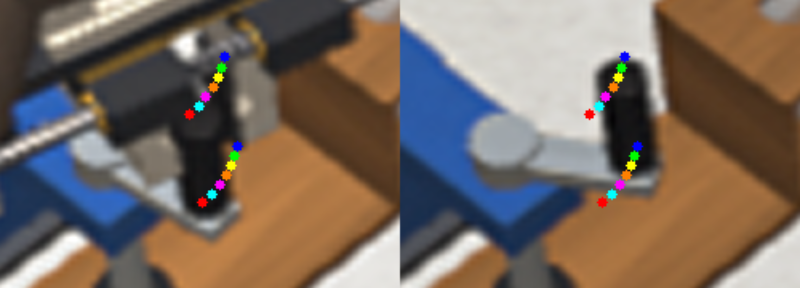

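```bash
python3 - <<'E'
import cv2,numpy as np
f=lambda n:cv2.imread(f"pics/side{n}.png",0)
for n in(5,6,8):
    t=f(n)[325:420,365:420]; w=f(11)[305:440,345:440]
    m=cv2.matchTemplate(w,t,cv2.TM_CCOEFF_NORMED);print(n,cv2.minMaxLoc(m)[1::2], "expect (20,20)")
E
```

```text
5 (0.9868707060813904, (20, 22)) expect (20,20)
6 (0.9871068000793457, (20, 22)) expect (20,20)
8 (0.9955112934112549, (20, 21)) expect (20,20)
```

```bash
python3 - <<'E'
from h import *
from plant import r
s=st()
print(rel([.5135,.0775,.1268],[180,0,-17],s["tcp_pos"],s["eef_rot"]))
c=r.capture("side")["color"][:,:,::-1]
cv2.imwrite("pics/side12.png",c)
c=c[255:305,205:265]
cv2.imwrite("pics/side12c.png",cv2.resize(c,None,fx=12,fy=12,interpolation=cv2.INTER_CUBIC))
E
```

```text
{'time_s': np.float64(22.0), 'tcp_pos': array([0.509 , 0.0867, 0.258 ]), 'eef_rot': array([-179.8098,   -0.1867,  -16.9431]), 'contact_force': array([ 0.1741, -0.3428, -1.4357]), 'gripper_width': np.float64(0.0796), 'joints': array([ 3.14809e+01,  3.28740e+00, -1.38543e+01,  1.41000e-02,
       -7.25921e+01,  4.15721e+01])}
(array([0.0065, 0.0079, 0.1312]), array([-0.0033, -0.0033,  0.001 ]))
```

View pics/side12c.png

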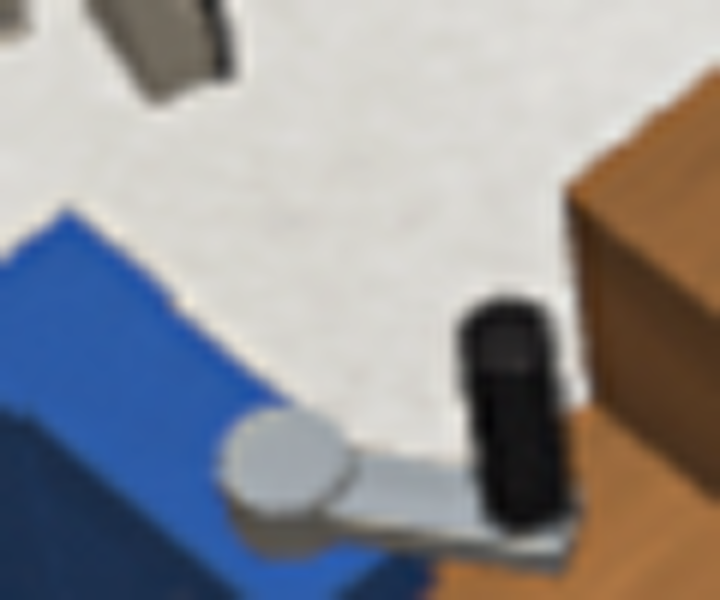

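The knob top at crop (508,330) and hub at (288,460) again give about 5.71. I'll wind again, further and with a longer hold, and log how the push behaves.

Call:
step_arm --increments '[[[0.003,0.004,0.02],[0,0,0],0],[[0.006,0.008,0.05],[0,0,0],0],[[0.006,0.008,0.08],[0,0,0],0],[[0.006,0.008,0.11],[0,0,0],0.1],[[0.006,0.008,0.128],[0,0,0],0.4],[[0.006,0.008,0.131],[0,0,0],0.7],[[0.006,0.008,0.131],[0,0,0],0.9],[[0.006,0.008,0.131],[0,0,0],0.9],[[0.006,0.008,0.131],[0,0,0],0.9],[[0.006,0.008,0.131],[0,0,0],0.9]]' --force 40

```text
time_s: 23.05
tcp_pos: [0.5119, 0.077, 0.1257]
eef_rot: [-179.9, -0.1, -16.9]
contact_force: [-0.3, -0.7, 0.2]
gripper_width: 0.0372
```

Call:
step_arm --increments '[[[0,0,0],[0,0,0],0.9],[[0,0,0],[0,0,0],0.9],[[0,0,0],[0,0,0],0.9],[[0,0,0],[0,0,0],0.9],[[0,0,0],[0,0,0],0.9]]'

```text
time_s: 23.55
tcp_pos: [0.5117, 0.0769, 0.1251]
eef_rot: [-180.0, -0.0, -16.9]
contact_force: [0.3, 0.4, 1.6]
gripper_width: 0.0168
```

```bash
python3 k.py; python3 - <<'E'
from h import *
from plant import r
s=r.get_state();C=np.array([.5532,.0985])
A=Ro.from_euler('xyz',[180,0,-17],degrees=True)
for cr in (5.8,5.9,6.0,6.1,6.2,6.3,6.4,6.5):
    t=np.radians(177)-cr;p=C+.0452*np.array([np.cos(t),np.sin(t)]);print(cr,np.round(A.inv().apply([*(p-s["tcp_pos"][:2]),0]),4))
E
```

```text
{'time_s': np.float64(23.55), 'tcp_pos': array([0.5117, 0.0769, 0.1251]), 'eef_rot': array([-179.9778,   -0.032 ,  -16.9398]), 'contact_force': array([0.3175, 0.3824, 1.6479]), 'gripper_width': np.float64(0.0168), 'joints': array([ 30.3103,   9.3863, -25.0955,   0.0102, -55.4802,  42.7441])}
0.04661926251543191 -152.38775941095076 crank 5.7489009174880294
tang 0.19169567196097836 rad -0.45858590511173847
5.8 [-0.0004 -0.0027 -0.    ]
5.9 [-0.0032 -0.0063 -0.    ]
6.0 [-0.0057 -0.01   -0.    ]
6.1 [-0.0078 -0.0141 -0.    ]
6.2 [-0.0094 -0.0183 -0.    ]
6.3 [-0.0107 -0.0226 -0.    ]
6.4 [-0.0115 -0.0271 -0.    ]
6.5 [-0.0118 -0.0316 -0.    ]
```

Call:
step_arm --increments '[[[-0.0004,-0.0027,0],[0,0,0],0.9],[[-0.0032,-0.0063,0],[0,0,0],0.9],[[-0.0057,-0.01,0],[0,0,0],0.9],[[-0.0078,-0.0141,0],[0,0,0],0.9],[[-0.0094,-0.0183,0],[0,0,0],0.9],[[-0.0107,-0.0226,0],[0,0,0],0.9],[[-0.0115,-0.0271,0],[0,0,0],0.9],[[-0.0117,-0.0295,0],[0,0,0],0.9],[[-0.0117,-0.0295,0],[0,0,0],0.9]]'

```text
time_s: 24.45
tcp_pos: [0.5051, 0.1042, 0.1248]
eef_rot: [179.5, 0.3, -17.0]
contact_force: [-11.2, -12.5, 16.8]
gripper_width: 0.0168
```

```bash
python3 k.py
```

```text
{'time_s': np.float64(24.45), 'tcp_pos': array([0.5051, 0.1042, 0.1248]), 'eef_rot': array([179.4947,   0.2745, -16.9759]), 'contact_force': array([-11.2358, -12.4665,  16.8418]), 'gripper_width': np.float64(0.0168), 'joints': array([ 33.5824,   9.5903, -24.9287,   0.1315, -56.0458,  39.3689])}
0.04821903543532417 173.177376477501 crank 0.06671736653179083
tang -13.712955984206435 rad 9.675300124351295
```

Call:
step_arm --increments '[[[0,0,0],[0,0,0],0.9],[[0,0,0],[0,0,0],0.9],[[0,0,0],[0,0,0],0.9],[[0,0,0],[0,0,0],0.9],[[0,0,0],[0,0,0],0.9],[[0,0,0],[0,0,0],0.9],[[0,0,0],[0,0,0],0.9],[[0,0,0],[0,0,0],0.9]]'

```text
time_s: 25.25
tcp_pos: [0.5051, 0.1042, 0.1248]
eef_rot: [179.5, 0.3, -17.0]
contact_force: [-11.9, -12.4, 16.2]
gripper_width: 0.0164
```

```bash
python3 k.py; python3 - <<'E'
from plant import r
import cv2
c=r.capture("side")["color"][:,:,::-1]
cv2.imwrite("pics/side13.png",cv2.resize(c[210:350,150:350],None,fx=4,fy=4,interpolation=cv2.INTER_CUBIC))
E
```

```text
{'time_s': np.float64(25.25), 'tcp_pos': array([0.5051, 0.1042, 0.1248]), 'eef_rot': array([179.5207,   0.2727, -16.9877]), 'contact_force': array([-11.913 , -12.3848,  16.155 ]), 'gripper_width': np.float64(0.0164), 'joints': array([ 33.5725,   9.5788, -24.9378,   0.1132, -56.0269,  39.3773])}
0.048254826625832095 173.17627614020788 crank 0.06673657104043862
tang -13.71248838119791 rad 10.357140997820755
```

View pics/side13.png

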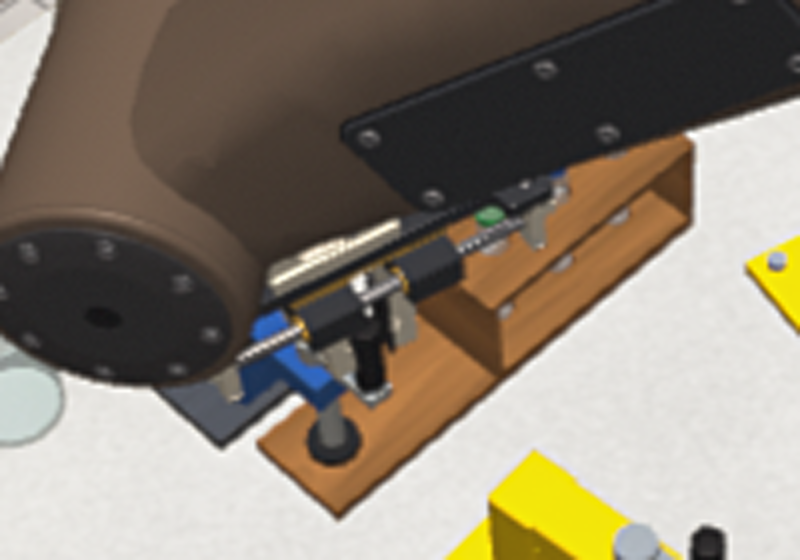

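```bash
python3 - <<'E'
from plant import r
s=r.get_state();print(s["contact_force"],s["moment"],s["joint_torque"],s["tcp_pos"])
E
```

```text
[-11.79088908 -12.90017712  15.42674404] [-4.82589498  4.31247234 -0.05852879] [  5.26355937 -32.42369771  30.05482435   3.95330384   6.23010233
   0.06730553] [0.50513066 0.10421712 0.12483452]
```

```bash
python3 - <<'E'
from h import *
cmd=np.array([.5091,.1085]);C=np.array([.553,.0985])
A=Ro.from_euler('xyz',[180,0,-17],degrees=True)
for cr in (6.4,6.3,6.2,6.1,6.0,5.95,5.9,5.85,5.8,5.75):
    t=np.radians(177)-cr;p=C+.0468*np.array([np.cos(t),np.sin(t)]);print(cr,np.round(A.inv().apply([*(p-cmd),0]),4))
E
```

```text
6.4 [-0.0015  0.0027  0.    ]
6.3 [-0.0007  0.0073  0.    ]
6.2 [0.0006 0.0118 0.    ]
6.1 [0.0023 0.0161 0.    ]
6.0 [0.0045 0.0203 0.    ]
5.95 [0.0057 0.0223 0.    ]
5.9 [0.007  0.0242 0.    ]
5.85 [0.0084 0.0261 0.    ]
5.8 [0.01   0.0279 0.    ]
5.75 [0.0116 0.0296 0.    ]
```

Call:
step_arm --increments '[[[-0.0015,0.0027,0],[0,0,0],0.9],[[-0.0007,0.0073,0],[0,0,0],0.9],[[0.0006,0.0118,0],[0,0,0],0.9],[[0.0023,0.0161,0],[0,0,0],0.9],[[0.0035,0.0182,0],[0,0,0],0.9],[[0.0045,0.0203,0],[0,0,0],0.9],[[0.0045,0.0203,0],[0,0,0],0.9]]'

```text
time_s: 26.0
tcp_pos: [0.5071, 0.0867, 0.125]
eef_rot: [179.9, -0.0, -17.0]
contact_force: [-0.3, -5.8, 4.7]
gripper_width: 0.0165
```

```bash
python3 k.py
```

```text
{'time_s': np.float64(26.0), 'tcp_pos': array([0.5071, 0.0867, 0.125 ]), 'eef_rot': array([179.9252,  -0.0042, -16.9603]), 'contact_force': array([-0.3138, -5.8401,  4.7315]), 'gripper_width': np.float64(0.0165), 'joints': array([ 31.6324,   9.1582, -25.4145,   0.0639, -55.4808,  41.3711])}
0.04738724430836311 -165.54237120115656 crank 5.978492205048786
tang -5.576819908158174 rad 1.761876735154466
```

Call:
step_arm --increments '[[[0.0006,0.001,0],[0,0,0],0.9],[[0.0006,0.001,0],[0,0,0],0.9],[[0.0006,0.001,0],[0,0,0],0.9]]'

```text
time_s: 26.3
tcp_pos: [0.5074, 0.0859, 0.125]
eef_rot: [179.9, -0.0, -16.9]
contact_force: [-0.0, -5.3, 5.6]
gripper_width: 0.0165
```

```bash
python3 k.py
```

```text
{'time_s': np.float64(26.3), 'tcp_pos': array([0.5074, 0.0859, 0.125 ]), 'eef_rot': array([179.9345,  -0.0007, -16.9416]), 'contact_force': array([-0.0142, -5.3061,  5.5869]), 'gripper_width': np.float64(0.0165), 'joints': array([ 31.5297,   9.1697, -25.3992,   0.0533, -55.4797,  41.4984])}
0.04734527319354044 -164.55539113528914 crank 5.961266153247848
tang -5.110690395824677 rad 1.4267503438399731
```

Call:
step_arm --increments '[[[0.0012,0.0019,0],[0,0,0],0.9],[[0.0025,0.0038,0],[0,0,0],0.9],[[0.0032,0.0047,0],[0,0,0],0.9],[[0.0032,0.0047,0],[0,0,0],0.9]]'

```text
time_s: 26.7
tcp_pos: [0.5094, 0.081, 0.125]
eef_rot: [-180.0, -0.0, -16.9]
contact_force: [-0.4, -2.3, 4.3]
gripper_width: 0.0168
```

```bash
python3 k.py
```

```text
{'time_s': np.float64(26.7), 'tcp_pos': array([0.5094, 0.081 , 0.125 ]), 'eef_rot': array([-179.9891,   -0.0216,  -16.9492]), 'contact_force': array([-0.4212, -2.2788,  4.31  ]), 'gripper_width': np.float64(0.0168), 'joints': array([ 30.8758,   9.2486, -25.2805,   0.0105, -55.4483,  42.1691])}
0.04696292914637902 -158.17278112139294 crank 5.849868593634598
tang -1.958867786104029 rad 1.2383055107610685
```

Call:
step_arm --increments '[[[0.0008,0.001,0],[0,0,0],0.9],[[0.0016,0.0018,0],[0,0,0],0.9],[[0.0016,0.0018,0],[0,0,0],0.9]]'

```text
time_s: 27.0
tcp_pos: [0.5105, 0.0791, 0.125]
eef_rot: [-180.0, -0.0, -16.9]
contact_force: [-0.1, -0.3, 4.4]
gripper_width: 0.0166
```

```bash
python3 k.py
```

```text
{'time_s': np.float64(27.0), 'tcp_pos': array([0.5105, 0.0791, 0.125 ]), 'eef_rot': array([-179.9699,   -0.0206,  -16.9459]), 'contact_force': array([-0.095 , -0.3158,  4.4396]), 'gripper_width': np.float64(0.0166), 'joints': array([ 30.6036,   9.3137, -25.192 ,  -0.0062, -55.4582,  42.454 ])}
0.046740538733065926 -155.52011226215467 crank 5.803570788075769
tang -0.2480223034473732 rad 0.21734022911042453
```

Held still, the push is zero at about 5.80 rad, so friction should hold the screw there. I'll release gently here.

Call:
step_arm --increments '[[[0,0,0],[0,0,0],0.85],[[0,0,0],[0,0,0],0.8],[[0,0,0],[0,0,0],0.77],[[0,0,0],[0,0,0],0.74],[[0,0,0],[0,0,0],0.7]]' --force 3

```text
time_s: 27.5
tcp_pos: [0.5099, 0.079, 0.1245]
eef_rot: [180.0, 0.0, -17.0]
contact_force: [0.7, 0.2, -0.5]
gripper_width: 0.0246
```

```bash
python3 k.py
```

```text
{'time_s': np.float64(27.5), 'tcp_pos': array([0.5099, 0.079 , 0.1245]), 'eef_rot': array([179.9944,   0.0277, -16.9502]), 'contact_force': array([ 0.6769,  0.1599, -0.5106]), 'gripper_width': np.float64(0.0246), 'joints': array([ 30.6101,   9.3339, -25.2377,  -0.0203, -55.4513,  42.4512])}
0.047266782975045586 -155.6174563825348 crank 5.80526976348386
tang -0.13376100284963224 rad -0.6825532222748921
```

Call:
step_arm --increments '[[[0,0,0],[0,0,0],0.6],[[0,0,0],[0,0,0],0.5],[[0,0,-0.005],[0,0,0],0.4],[[0,0,-0.03],[0,0,0],0.3],[[0,0,-0.07],[0,0,0],0.2],[[0,0,-0.11],[0,0,0],0.1],[[0,0,-0.13],[0,0,0],0],[[0,0,-0.13],[0,0,0],0]]'

```text
time_s: 28.3
tcp_pos: [0.5119, 0.0794, 0.2588]
eef_rot: [-179.8, -0.3, -16.9]
contact_force: [0.3, 0.5, -0.2]
gripper_width: 0.084
```

```bash
python3 - <<'E'
from h import *
from plant import r
c=r.capture("side")["color"][:,:,::-1]
cv2.imwrite("pics/side14.png",c)
b=c[255:305,205:265]
cv2.imwrite("pics/side14c.png",cv2.resize(b,None,fx=12,fy=12,interpolation=cv2.INTER_CUBIC))
a=cv2.imread("pics/side12.png")
# knob shift subpixel
up=lambda im:cv2.resize(im,None,fx=8,fy=8,interpolation=cv2.INTER_CUBIC)
t=up(a[278:302,242:256]);w=up(c[270:310,234:264])
m=cv2.matchTemplate(w,t,cv2.TM_CCOEFF_NORMED);print(np.array(cv2.minMaxLoc(m)[3])/8-8)
st()
for cr in (5.7,5.75,5.8,5.85,5.9):
    t=np.radians(177)-cr;print(cr,proj("side",[[.553+.045*np.cos(t),.0985+.045*np.sin(t),.14]]))
E
```

```text
[0. 0.]
{'time_s': np.float64(28.35), 'tcp_pos': array([0.5108, 0.0793, 0.2566]), 'eef_rot': array([-1.798489e+02, -1.419000e-01, -1.694840e+01]), 'contact_force': array([-1.035 , -0.3685, -0.938 ]), 'gripper_width': np.float64(0.0864), 'joints': array([ 3.06002e+01,  3.42700e+00, -1.38764e+01,  2.80000e-03,
       -7.24894e+01,  4.24508e+01])}
5.7 [[248.22330139 288.7606806 ]]
5.75 [[247.94111771 289.60034209]]
5.8 [[247.60714896 290.43233907]]
5.85 [[247.22207233 291.25452901]]
5.9 [[246.7867026  292.06478076]]
```

View pics/side14c.png

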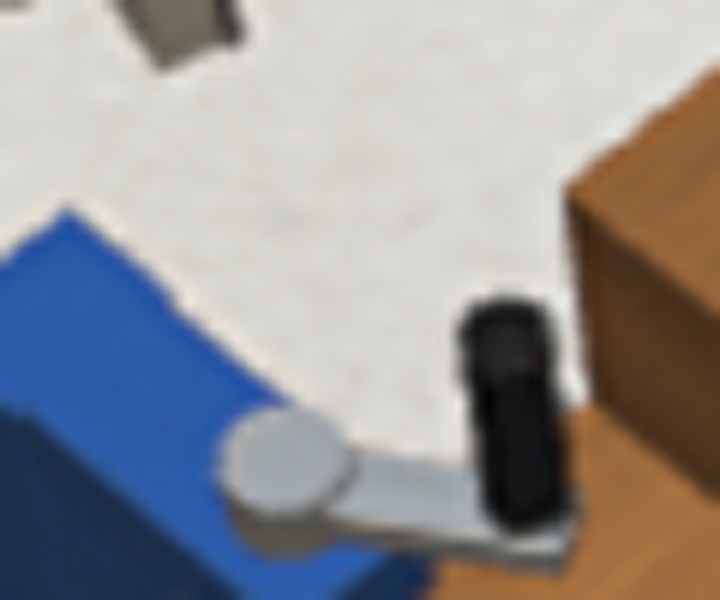

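The crank now rests at about 5.75 rad. That is past first contact, with the pad loaded up to what the screw's own friction can hold. I wound it to 6.2 and beyond several times, and it always creeps back to this balance, so more winding won't improve it. Now for the tube.

```bash
python3 - <<'E'
from h import *
s=st()
print(rel([.540,-.1313,.26],[180,0,-93],s["tcp_pos"],s["eef_rot"]))
im=cv2.imread("pics/side14.png");a=cv2.imread("pics/side12.png")
b=im[205:265,260:330]
cv2.imwrite("pics/s14r.png",cv2.resize(b,None,fx=10,fy=10,interpolation=cv2.INTER_CUBIC))
E
```

```text
{'time_s': np.float64(28.35), 'tcp_pos': array([0.5108, 0.0793, 0.2566]), 'eef_rot': array([-1.798489e+02, -1.419000e-01, -1.694840e+01]), 'contact_force': array([-1.035 , -0.3685, -0.938 ]), 'gripper_width': np.float64(0.0864), 'joints': array([ 3.06002e+01,  3.42700e+00, -1.38764e+01,  2.80000e-03,
       -7.24894e+01,  4.24508e+01])}
(array([ 0.0893,  0.1929, -0.0037]), array([-3.9000e-03, -4.0000e-04,  1.3274e+00]))
```

View pics/s14r.png

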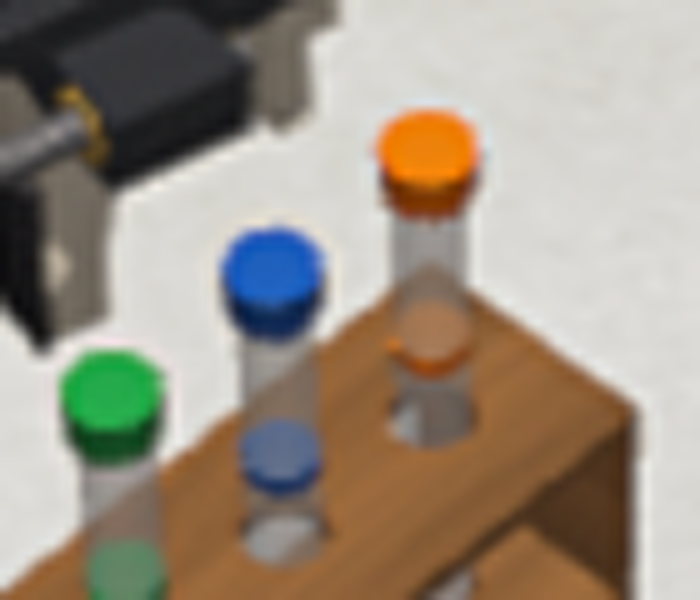

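The orange stopper at crop (428,150) is the tube at the rack's right end, matching its orange band at (432,340). Moving above it.

Call:
step_arm --increments '[[[0.006,0.014,0],[0,0,0.1],0],[[0.015,0.034,0],[0,0,0.24],0],[[0.026,0.057,0],[0,0,0.38],0],[[0.037,0.08,0],[0,0,0.52],0],[[0.048,0.104,0],[0,0,0.66],0],[[0.059,0.127,0],[0,0,0.8],0],[[0.07,0.15,0],[0,0,0.94],0],[[0.08,0.172,0],[0,0,1.08],0],[[0.087,0.188,0],[0,0,1.22],0],[[0.0893,0.193,0],[0,0,1.327],0]]'

```text
time_s: 29.35
tcp_pos: [0.5387, -0.1333, 0.2533]
eef_rot: [179.9, -0.0, -93.4]
contact_force: [-0.3, -0.3, -0.9]
gripper_width: 0.0878
```

Call:
step_arm --increments '[[[0,0,0],[0,0,0],0],[[0,0,0],[0,0,0],0]]'

```text
time_s: 29.55
tcp_pos: [0.5389, -0.1317, 0.2539]
eef_rot: [179.9, 0.0, -92.8]
contact_force: [0.2, -0.6, 0.2]
gripper_width: 0.0875
```

```bash
python3 - <<'E'
from h import *
from plant import r
s=st()
print(rel([.540,-.1313,.117],[180,0,-93],s["tcp_pos"],s["eef_rot"]))
c=r.capture("side")["color"][:,:,::-1]
cv2.imwrite("pics/side15.png",cv2.resize(c[150:300,210:390],None,fx=4,fy=4,interpolation=cv2.INTER_CUBIC))
E
```

```text
{'time_s': np.float64(29.55), 'tcp_pos': array([ 0.5389, -0.1317,  0.2539]), 'eef_rot': array([ 1.799199e+02,  2.100000e-03, -9.281730e+01]), 'contact_force': array([ 0.2267, -0.6429,  0.1572]), 'gripper_width': np.float64(0.0875), 'joints': array([ 6.48690e+00,  7.45720e+00, -9.66410e+00, -1.57000e-02,
       -7.29573e+01, -9.29960e+00])}
(array([-0.0004, -0.0013,  0.1369]), array([0.0014, 0.    , 0.0032]))
```

View pics/side15.png

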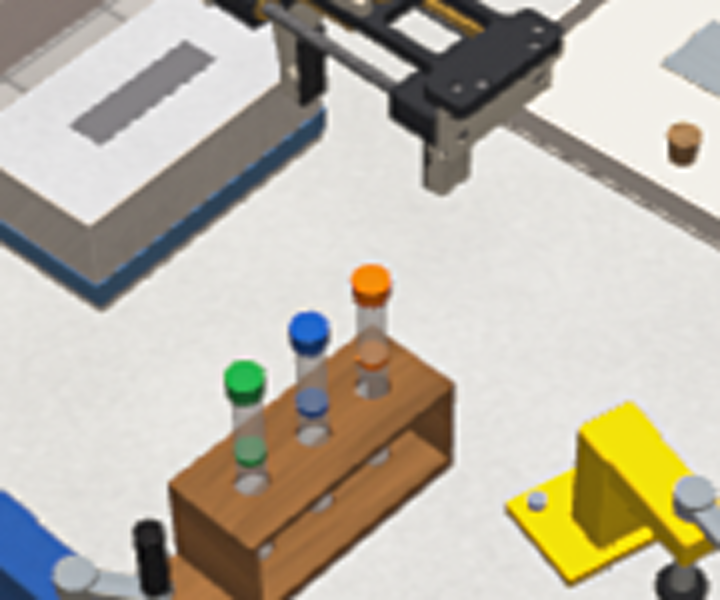

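Call:
step_arm --increments '[[[0,-0.001,0.02],[0,0,0],0],[[0,-0.001,0.045],[0,0,0],0],[[0,-0.001,0.07],[0,0,0],0],[[0,-0.001,0.095],[0,0,0],0],[[0,-0.001,0.118],[0,0,0],0],[[0,-0.001,0.132],[0,0,0],0.2],[[0,-0.001,0.137],[0,0,0],0.5],[[0,-0.001,0.137],[0,0,0],0.9],[[0,-0.001,0.137],[0,0,0],0.9],[[0,-0.001,0.137],[0,0,0],0.9]]' --force 20

```text
time_s: 30.6
tcp_pos: [0.541, -0.1317, 0.1188]
eef_rot: [-179.9, 0.0, -92.9]
contact_force: [-0.5, -0.6, -0.7]
gripper_width: 0.0529
```

Call:
step_arm --increments '[[[0,0,0],[0,0,0],0.9],[[0,0,0],[0,0,0],0.9],[[0,0,0],[0,0,0],0.9],[[0,0,0],[0,0,0],0.9],[[0,0,0],[0,0,0],0.9],[[0,0,0],[0,0,0],0.9]]'

```text
time_s: 31.2
tcp_pos: [0.5404, -0.1318, 0.1179]
eef_rot: [-180.0, -0.0, -93.0]
contact_force: [-0.3, 0.1, -0.0]
gripper_width: 0.0224
```

```bash
python3 - <<'E'
from h import *
from plant import r
s=st()
c=r.capture("side")["color"][:,:,::-1]
cv2.imwrite("pics/side16.png",cv2.resize(c[170:320,210:390],None,fx=4,fy=4,interpolation=cv2.INTER_CUBIC))
E
```

```text
{'time_s': np.float64(31.2), 'tcp_pos': array([ 0.5404, -0.1318,  0.1179]), 'eef_rot': array([-1.799895e+02, -2.800000e-03, -9.297600e+01]), 'contact_force': array([-0.3482,  0.1007, -0.0367]), 'gripper_width': np.float64(0.0224), 'joints': array([ 6.46290e+00,  1.33785e+01, -2.09433e+01,  5.50000e-03,
       -5.56683e+01, -9.44200e+00])}
```

View pics/side16.png

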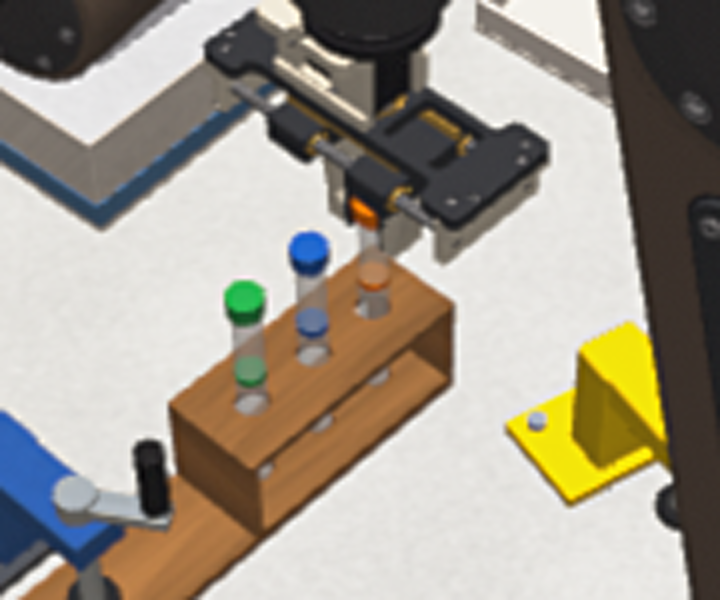

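Call:
step_arm --increments '[[[0,0,0],[0,0,0],0.9],[[0,0,0],[0,0,0],0.9],[[0,0,0],[0,0,0],0.9],[[0,0,0],[0,0,0],0.9]]'

```text
time_s: 31.65
tcp_pos: [0.5404, -0.1318, 0.1178]
eef_rot: [-180.0, 0.0, -93.0]
contact_force: [0.2, -0.7, 1.1]
gripper_width: 0.0225
```

Call:
step_arm --increments '[[[0,0,-0.01],[0,0,0],0.9],[[0,0,-0.025],[0,0,0],0.9],[[0,0,-0.045],[0,0,0],0.9],[[0,0,-0.07],[0,0,0],0.9],[[0,0,-0.095],[0,0,0],0.9],[[0,0,-0.12],[0,0,0],0.9],[[0,0,-0.145],[0,0,0],0.9],[[0,0,-0.17],[0,0,0],0.9],[[0,0,-0.19],[0,0,0],0.9],[[0,0,-0.2],[0,0,0],0.9]]'

```text
time_s: 32.65
tcp_pos: [0.5407, -0.1319, 0.3203]
eef_rot: [-179.8, 0.0, -93.0]
contact_force: [-0.5, -0.4, -0.4]
gripper_width: 0.0223
```

```bash
python3 - <<'E'
from h import *
from plant import r
s=st()
c=r.capture("side")["color"][:,:,::-1]
cv2.imwrite("pics/side17.png",cv2.resize(c[100:320,180:440],None,fx=3,fy=2.7,interpolation=cv2.INTER_CUBIC))
E
```

```text
{'time_s': np.float64(32.65), 'tcp_pos': array([ 0.5407, -0.1319,  0.3203]), 'eef_rot': array([-1.798375e+02,  4.700000e-03, -9.297920e+01]), 'contact_force': array([-0.4829, -0.3589, -0.4236]), 'gripper_width': np.float64(0.0223), 'joints': array([ 6.4626e+00,  6.0411e+00, -2.8908e+00,  2.2300e-02, -8.0907e+01,
       -9.4452e+00])}
```

View pics/side17.png

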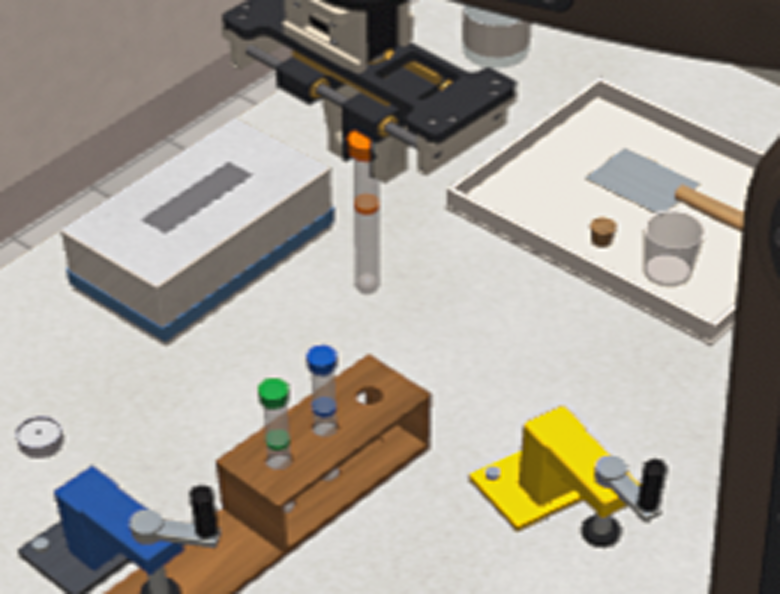

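```bash
python3 - <<'E'
from h import *
q=lambda P:(proj("side",P)-[180,100])*[3,2.7]
P=np.array([.5407,-.1319,.3203])
print(q([P, P-[0,0,.112], P+[0,0,.0363], P+[0,0,.053]]))
E
```

```text
[[366.45460154 186.71710353]
 [368.22579237 288.42462151]
 [365.82852383 150.76569192]
 [365.53106901 133.68487238]]
```

```bash
cat > kin.py <<'E'
from h import *
from scipy.optimize import least_squares
D=[([.17451611,-.65150953,.19883658],[-58.49356,20.5914,.6343,-.0172,-70.136]),([.3573,-.2494,.2397],[-8.7989,-4.3895,-23.8023,0,-70.5802]),
([.5382,.1411,.2386],[34.8498,8.0964,-10.9095,0,-71.1016]),([.537,.139,.1283],[34.7525,12.6316,-20.403,0,-56.9398]),([.5154,-.1301,.2666],[6.9784,4.7654,-11.1089,0,-74.1391]),
([.5404,-.1318,.1179],[6.4629,13.3785,-20.9433,0,-55.6683]),([.5407,-.1319,.3203],[6.4626,6.0411,-2.8908,0,-80.9071]),([.5799,.0625,.1267],[25.335,15.3607,-16.8723,0,-57.8569])]
L=.386
def fk(p,j):
    a2,a3,b,h,d,r0=p;j=np.radians(j);be=j[1]-j[2];ta=be-j[4]
    rho=r0+a2*np.sin(j[1])+a3*np.cos(be)+b*np.sin(be)+L*np.cos(ta);z=h+a2*np.cos(j[1])-a3*np.sin(be)+b*np.cos(be)-L*np.sin(ta)
    u=np.array([np.cos(j[0]),np.sin(j[0])]);n=np.array([u[1],-u[0]]);return np.array([*(rho*u+d*n),z])
f=lambda p:np.concatenate([fk(p,j)-P for P,j in D]+[np.array([p[5],p[2]])*.02])
P0=least_squares(f,[.4,.4,0,.3,.19,0]).x
E
python3 - <<'E'
from kin import *
np.set_printoptions(precision=4,suppress=True)
print(P0,np.abs(f(P0)).max())
def ik(p,tau,j0):
    g=lambda x:np.concatenate([fk(P0,[x[0],x[1],x[2],0,x[1]-x[2]-tau])-p])
    s=least_squares(g,j0);x=s.x;return [*x,x[1]-x[2]-tau],np.abs(s.fun).max()
F=np.array([.526,.304,.079])
for tau in (45,135):
  for it in range(1):
    j1=48
    for _ in range(20):
        u=np.array([np.cos(np.radians(j1)),np.sin(np.radians(j1))]);t=np.radians(tau)
        tz=np.array([*(u*np.cos(t)),-np.sin(t)]);p=F-.112*tz;q,e=ik(p,tau,[j1,10,-10]);j1=q[0]
    print(tau,"tcp",p,"j1,2,3,5",np.array(q),e)
E
```

```text
[ 0.6015  0.4636  0.      0.18    0.1918 -0.    ] 0.00013047473063357296
45 tcp [0.4734 0.2448 0.1582] j1,2,3,5 [ 48.4273  -8.244  -56.1831   2.9391] 4.136690395784015e-08
135 tcp [0.5786 0.3632 0.1582] j1,2,3,5 [  48.4273   52.7679   38.682  -120.9141] 9.917925747893186e-07
```

```bash
python3 - <<'E'
from h import *
np.set_printoptions(precision=3,suppress=True)
for nm,p in [("scale BR",(92,82)),("scale LR",(84,170)),("hot UR",(76,206)),("hot LR",(73,283)),("bottle",(8,172))]: print(nm,ray("top",p,.05),ray("top",p,.08))
# side view scale/hotplate 
from PIL import Image
E
python3 - <<'E'
import cv2
b=cv2.imread("pics/side0.png")[350:480,0:220]
cv2.imwrite("pics/sb.png",cv2.resize(b,None,fx=3.6,fy=3.6,interpolation=cv2.INTER_CUBIC))
E
```

```text
scale BR [0.916 0.496 0.05 ] [0.903 0.482 0.08 ]
scale LR [0.674 0.504 0.05 ] [0.667 0.49  0.08 ]
hot UR [0.578 0.52  0.05 ] [0.574 0.505 0.08 ]
hot LR [0.378 0.516 0.05 ] [0.378 0.502 0.08 ]
bottle [0.669 0.705 0.05 ] [0.662 0.686 0.08 ]
```

View pics/sb.png

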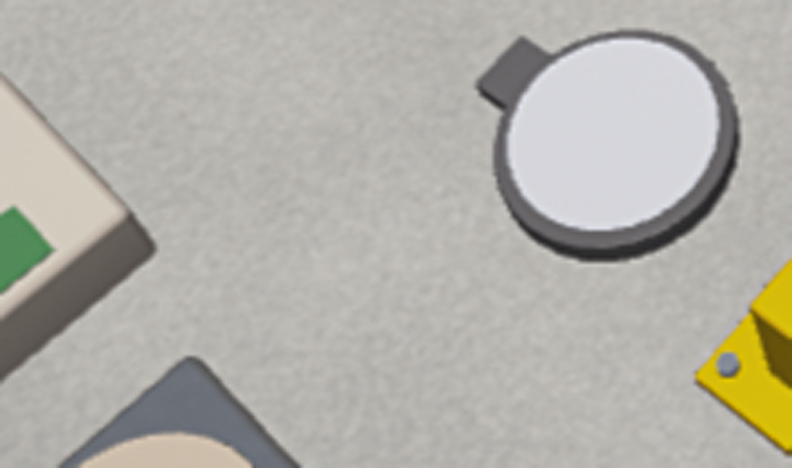

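```bash
python3 - <<'E'
from h import *
s=st()
print(rel([.575,.35,.33],[180,0,-42],s["tcp_pos"],[180,0,-93]))
E
```

```text
{'time_s': np.float64(32.7), 'tcp_pos': array([ 0.541 , -0.132 ,  0.3209]), 'eef_rot': array([-1.797885e+02, -8.100000e-03, -9.297140e+01]), 'contact_force': array([ 0.0156, -0.3897,  1.4933]), 'gripper_width': np.float64(0.0227), 'joints': array([ 6.46550e+00,  6.02610e+00, -2.83910e+00,  4.32000e-02,
       -8.09275e+01, -9.44360e+00])}
(array([-0.4831, -0.0087, -0.0091]), array([-0.    ,  0.    , -0.8901]))
```

Call:
step_arm --increments '[[[-0.004,0,-0.002],[0,0,-0.01],0.9],[[-0.014,0,-0.005],[0,0,-0.03],0.9],[[-0.032,0,-0.009],[0,0,-0.06],0.9],[[-0.055,-0.001,-0.009],[0,0,-0.1],0.9],[[-0.082,-0.001,-0.009],[0,0,-0.15],0.9],[[-0.11,-0.002,-0.009],[0,0,-0.2],0.9],[[-0.14,-0.002,-0.009],[0,0,-0.255],0.9],[[-0.17,-0.003,-0.009],[0,0,-0.31],0.9],[[-0.2,-0.003,-0.009],[0,0,-0.37],0.9],[[-0.23,-0.004,-0.009],[0,0,-0.43],0.9]]' --force 30

```text
time_s: 33.7
tcp_pos: [0.5555, 0.0995, 0.3258]
eef_rot: [179.9, 0.0, -68.1]
contact_force: [1.7, -0.3, 1.3]
gripper_width: 0.0223
```

```bash
python3 - <<'E'
from h import *
s=st()
print(rel([.575,.35,.33],[180,0,-42],s["tcp_pos"],s["eef_rot"]))
E
```

```text
{'time_s': np.float64(33.7), 'tcp_pos': array([0.5555, 0.0995, 0.3258]), 'eef_rot': array([ 1.799023e+02,  2.800000e-03, -6.811830e+01]), 'contact_force': array([ 1.69  , -0.2518,  1.3286]), 'gripper_width': np.float64(0.0223), 'joints': array([ 3.00104e+01,  6.92430e+00, -1.17540e+00, -1.67000e-02,
       -8.19966e+01, -8.12630e+00])}
(array([-0.2252, -0.1114, -0.0044]), array([ 1.700e-03,  4.000e-04, -4.559e-01]))
```

Call:
step_arm --increments '[[[-0.027,-0.013,-0.001],[0,0,-0.055],0.9],[[-0.054,-0.026,-0.002],[0,0,-0.11],0.9],[[-0.081,-0.04,-0.002],[0,0,-0.165],0.9],[[-0.107,-0.053,-0.003],[0,0,-0.22],0.9],[[-0.133,-0.066,-0.003],[0,0,-0.275],0.9],[[-0.158,-0.078,-0.004],[0,0,-0.325],0.9],[[-0.182,-0.09,-0.004],[0,0,-0.37],0.9],[[-0.203,-0.1,-0.004],[0,0,-0.41],0.9],[[-0.218,-0.108,-0.004],[0,0,-0.44],0.9],[[-0.225,-0.111,-0.004],[0,0,-0.456],0.9]]'

```text
time_s: 34.7
tcp_pos: [0.5761, 0.3494, 0.3296]
eef_rot: [179.9, 0.0, -42.1]
contact_force: [0.7, -0.4, -1.1]
gripper_width: 0.0222
```

Call:
step_arm --increments '[[[0,0,0],[0,0,0],0.9],[[0,0,0],[0,0,0],0.9]]'

```text
time_s: 34.9
tcp_pos: [0.5764, 0.3472, 0.3308]
eef_rot: [180.0, -0.0, -42.3]
contact_force: [0.1, -1.1, 0.6]
gripper_width: 0.0221
```

```bash
python3 - <<'E'
from h import *
from plant import r
s=st()
for a in (15,30,45):
    p=[.5786,.3632,.1582+.1*(45-a)/45]
    print(a,rel(p,[180-a,0,-41.6],s["tcp_pos"],s["eef_rot"]))
c=r.capture("side")["color"][:,:,::-1]
cv2.imwrite("pics/side18.png",c)
E
```

```text
{'time_s': np.float64(34.9), 'tcp_pos': array([0.5764, 0.3472, 0.3308]), 'eef_rot': array([ 1.799864e+02, -6.200000e-03, -4.225720e+01]), 'contact_force': array([ 0.071 , -1.057 ,  0.5783]), 'gripper_width': np.float64(0.0221), 'joints': array([ 4.76283e+01,  1.76954e+01,  1.32049e+01,  6.20000e-03,
       -8.55231e+01,  1.14000e-01])}
15 (array([-0.0091, -0.0134,  0.1059]), array([-0.2616,  0.0014, -0.0114]))
30 (array([-0.0091, -0.0134,  0.1393]), array([-0.5234,  0.0029, -0.0112]))
45 (array([-0.0091, -0.0134,  0.1726]), array([-0.7852,  0.0044, -0.0109]))
```

View pics/side18.png

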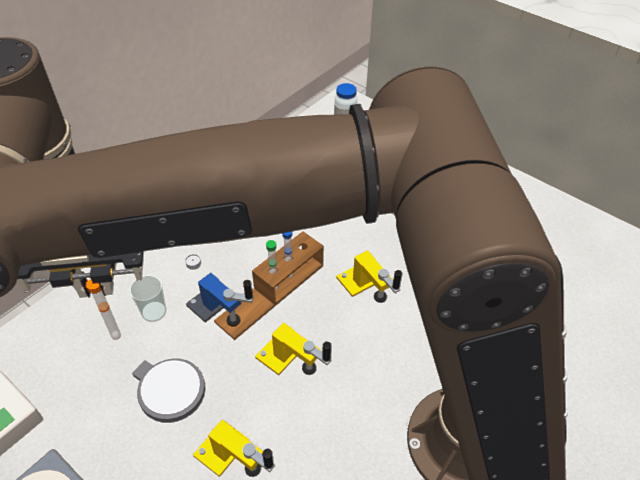

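Call:
step_arm --increments '[[[0,-0.001,0.005],[-0.04,0,0],0.9],[[-0.002,-0.003,0.015],[-0.11,0,-0.002],0.9],[[-0.004,-0.005,0.027],[-0.19,0,-0.004],0.9],[[-0.006,-0.007,0.04],[-0.27,0,-0.006],0.9],[[-0.008,-0.009,0.053],[-0.36,0,-0.008],0.9],[[-0.009,-0.011,0.066],[-0.45,0,-0.01],0.9],[[-0.009,-0.013,0.079],[-0.54,0,-0.011],0.9],[[-0.009,-0.0134,0.09],[-0.63,0,-0.011],0.9],[[-0.009,-0.0134,0.1],[-0.72,0,-0.011],0.9],[[-0.009,-0.0134,0.11],[-0.785,0.004,-0.011],0.9]]'

```text
time_s: 35.95
tcp_pos: [0.5792, 0.3629, 0.2195]
eef_rot: [134.8, 0.0, -41.7]
contact_force: [-0.6, 0.9, -1.0]
gripper_width: 0.0222
```

Call:
step_arm --increments '[[[0,0,0],[0,0,0],0.9],[[0,0,0],[0,0,0],0.9]]'

```text
time_s: 36.15
tcp_pos: [0.5793, 0.3633, 0.22]
eef_rot: [135.0, 0.0, -41.6]
contact_force: [-0.2, 0.9, 0.3]
gripper_width: 0.0217
```

```bash
python3 - <<'E'
from h import *
from plant import r
s=st()
R=Ro.from_euler('xyz',s["eef_rot"],degrees=True);tz=R.apply([0,0,1]);print(tz,"foot",s["tcp_pos"]+.112*tz)
print(rel([.5786,.3632,.1582],[135,0,-41.6],s["tcp_pos"],s["eef_rot"]))
c=r.capture("side")["color"][:,:,::-1]
F=s["tcp_pos"]+.112*tz
c=np.ascontiguousarray(c);print(proj("side",[F,s["tcp_pos"],s["tcp_pos"]-.053*tz]))
cv2.imwrite("pics/side19.png",cv2.resize(c[230:430,20:260],None,fx=3,fy=3,interpolation=cv2.INTER_CUBIC))
E
```

```text
{'time_s': np.float64(36.15), 'tcp_pos': array([0.5793, 0.3633, 0.22  ]), 'eef_rot': array([ 1.35037e+02,  3.20000e-03, -4.16137e+01]), 'contact_force': array([-0.1792,  0.8738,  0.2555]), 'gripper_width': np.float64(0.0217), 'joints': array([ 4.838330e+01,  5.320760e+01,  4.668570e+01, -2.000000e-04,
       -1.284411e+02,  4.300000e-03])}
[-0.46931911 -0.52829251 -0.70756384] foot [0.52669547 0.30409169 0.14075332]
(array([-0.0004, -0.0433,  0.0441]), array([-0.0006,  0.0002, -0.0001]))
[[160.90297959 357.47477384]
 [108.76814055 340.54088307]
 [ 81.81781228 331.78716055]]
```

View pics/side19.png

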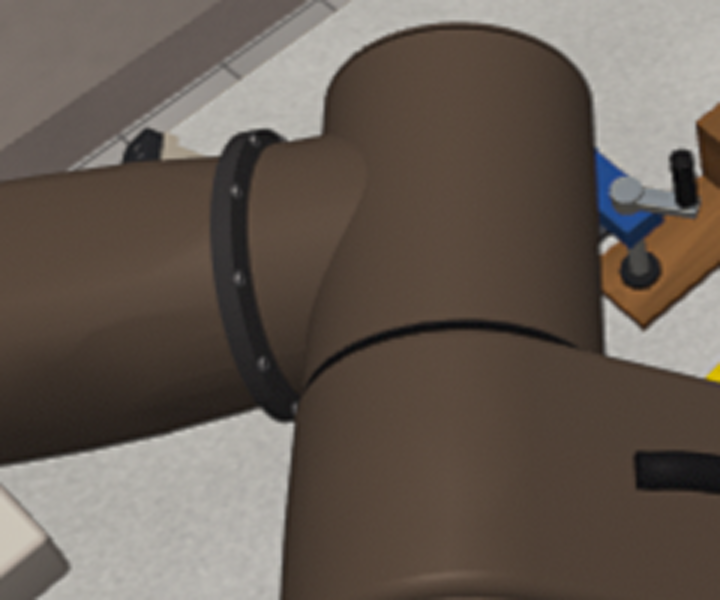

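The arm hides the tube from the side camera; only the blue clamp is visible at (640,200). Checking from the top.

```bash
python3 - <<'E'
from h import *
from plant import r
s=r.get_state()
R=Ro.from_euler('xyz',s["eef_rot"],degrees=True);tz=R.apply([0,0,1])
c=r.capture("top")["color"][:,:,::-1]
print((proj("top",[s["tcp_pos"]+.112*tz,s["tcp_pos"],s["tcp_pos"]-.053*tz])-[60,130])*4)
cv2.imwrite("pics/top19.png",cv2.resize(c[130:280,60:260],None,fx=4,fy=4,interpolation=cv2.INTER_CUBIC))
E
```

```text
[[341.87989789 363.9558495 ]
 [194.42034257 254.30764324]
 [118.00417693 197.48599155]]
```

View pics/top19.png

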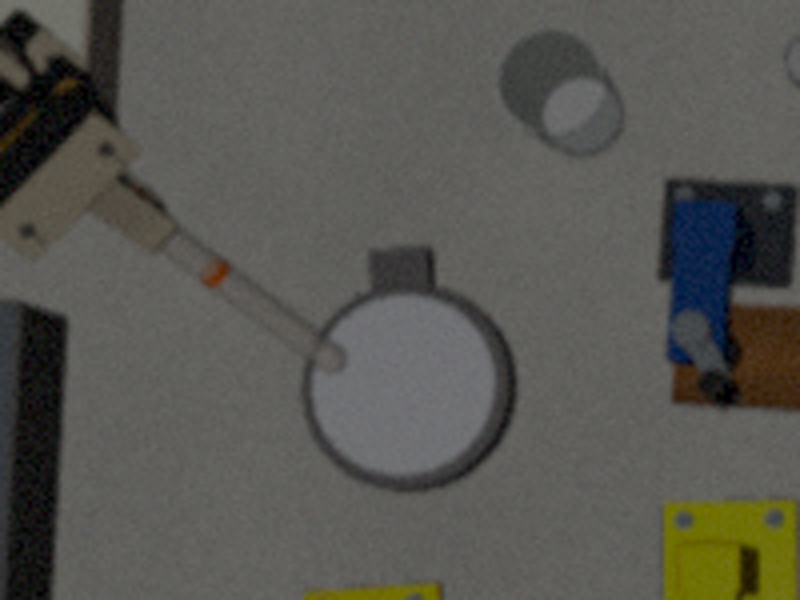

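The tube slants toward the light, foot at (335,360) as predicted, with no rotation in the grip. Lowering 62 mm straight down.

Call:
step_arm --increments '[[[0,-0.003,0.003],[0,0,0],0.9],[[0,-0.009,0.009],[0,0,0],0.9],[[0,-0.015,0.0155],[0,0,0],0.9],[[0,-0.021,0.0215],[0,0,0],0.9],[[0,-0.027,0.0275],[0,0,0],0.9],[[0,-0.033,0.0335],[0,0,0],0.9],[[0,-0.038,0.0385],[0,0,0],0.9],[[0,-0.042,0.0425],[0,0,0],0.9],[[0,-0.0433,0.0441],[0,0,0],0.9],[[0,-0.0433,0.0441],[0,0,0],0.9]]'

```text
time_s: 37.25
tcp_pos: [0.5783, 0.3633, 0.1586]
eef_rot: [135.0, 0.0, -41.6]
contact_force: [-0.2, -1.3, -0.4]
gripper_width: 0.0221
```

Call:
step_arm --increments '[[[0,0,0],[0,0,0],0.9],[[0,0,0],[0,0,0],0.9],[[0,0,0],[0,0,0],0.9]]'

```text
time_s: 37.55
tcp_pos: [0.5785, 0.3634, 0.1594]
eef_rot: [135.1, 0.0, -41.6]
contact_force: [-0.8, 0.8, -0.3]
gripper_width: 0.0221
```

```bash
python3 - <<'E'
from h import *
from plant import r
s=st()
R=Ro.from_euler('xyz',s["eef_rot"],degrees=True);tz=R.apply([0,0,1]);print("foot",s["tcp_pos"]+.112*tz,"tilt",np.degrees(np.arccos(-tz[2])))
c=r.capture("top")["color"][:,:,::-1]
print((proj("top",[s["tcp_pos"]+.112*tz,s["tcp_pos"]])-[60,130])*4)
cv2.imwrite("pics/top20.png",cv2.resize(c[130:280,60:260],None,fx=4,fy=4,interpolation=cv2.INTER_CUBIC))
c=r.capture("side")["color"][:,:,::-1]
cv2.imwrite("pics/side20.png",c)
E
```

```text
{'time_s': np.float64(37.55), 'tcp_pos': array([0.5785, 0.3634, 0.1594]), 'eef_rot': array([ 1.350644e+02,  2.740000e-02, -4.156180e+01]), 'contact_force': array([-0.8415,  0.7708, -0.2549]), 'gripper_width': np.float64(0.0221), 'joints': array([ 4.843510e+01,  5.446110e+01,  4.169120e+01, -2.040000e-02,
       -1.221657e+02,  1.070000e-02])}
foot [0.52594641 0.30426613 0.08007254] tilt 44.9355953612737
[[375.61912746 378.65425592]
 [237.49938082 275.22394472]]
```

View pics/top20.png

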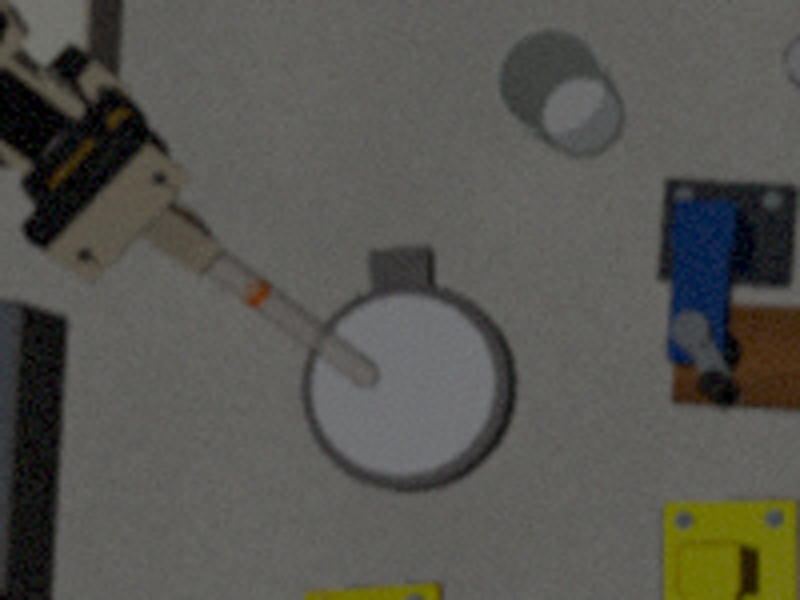

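View pics/side20.png

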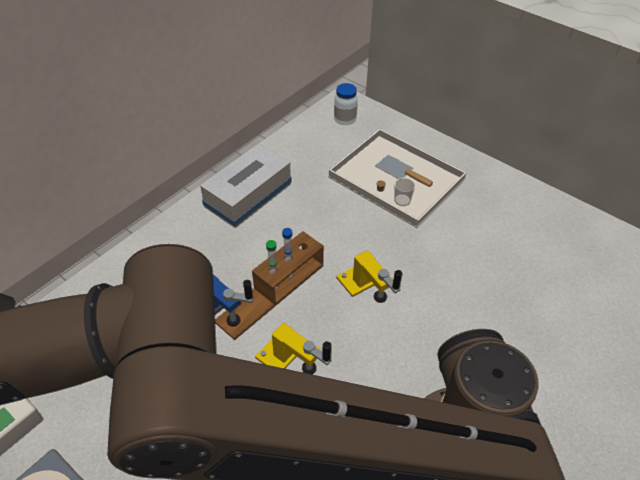

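```bash
python3 - <<'E'
from h import *
from plant import r
q=lambda P:(proj("top",P)-[210,180])*12
c=r.capture("top")["color"][:,:,::-1][180:240,210:260]
im=np.clip(cv2.resize(c,None,fx=12,fy=12,interpolation=cv2.INTER_CUBIC).astype(float)*2,0,255).astype(np.uint8)
for cr,col in((5.6,(255,0,0)),(5.75,(0,255,0)),(5.9,(0,0,255)),(6.05,(255,0,255))):
    t=np.radians(177)-cr
    for z in(.114,.166):
        p=q([[.553+.045*np.cos(t),.0985+.045*np.sin(t),z]])[0];cv2.circle(im,tuple(int(v) for v in p),4,col,-1)
p=q([[.553,.0985,.118]])[0];cv2.circle(im,tuple(int(v) for v in p),4,(0,255,255),-1)
cv2.imwrite("pics/top21.png",im)
E
```

```text
(no output)
```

View pics/top21.png

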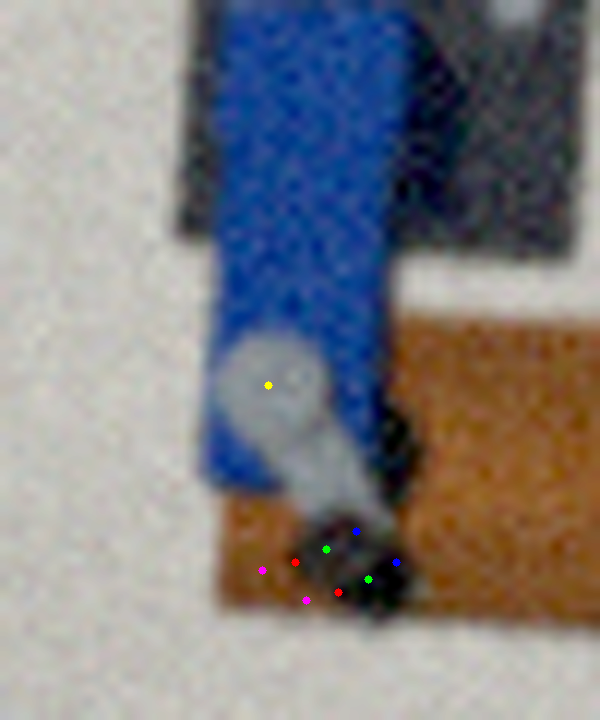

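The top overlay puts the crank at about 5.75 rad, same as after release. The tube's foot is over the disc, about 52 mm above it, at 45°. Handing in.

```bash
python3 - <<'E'
from plant import r
print(r.close_job())
E
```

```text
the job is handed in; nothing more can be done
None
```

I handed the job in with the tube held over the light as asked, but the clamp did not stay at the 5.9 rad given as snug.

**Clamp:** I wound the blue clamp's crank clockwise past 6.2 rad four times, about 6.35 by tool position at most. Each time I let go, it crept back, even with a slow release at zero push. It now rests at about 5.75 rad by both cameras, past the 5.6 rad where the pad meets the tongue. The pad still bears on the tongue, but this check fell short.

**Tube:** The orange-stopper tube is in the gripper at 30 N, stopper end up. The last state gave a tilt of 44.9°. Its foot was at (0.526, 0.304), the disc's centre to within camera error, and about 52 mm above the disc. The top camera showed the foot where predicted, and the force reading was near zero.

**Grip reading:** The finger opening read 22 mm rather than the tube's 18 mm, so the pads probably bear partly on the stopper. The tube did not slip while it was lifted, tilted and lowered.

**Other things:** In the pictures I saw no movement of the rack, the other tubes, the yellow clamps or the tray items. The job took about 38 s of the 64 s allowed.

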